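# Strip a stack of gearbox parts onto their inspection seats

## Task

Take the stack of gearbox parts apart from the top down, one part at a time, and put each on its own inspection seat before taking the next: the piston upright in the small cup, the valve block flat and lengthwise in the oblong tray, the bearing flat on the stand with the post through its bore, and the drum upright in the wide dish. Keep the parts upright throughout, don't push the drum about while other parts are still on it, and leave the tub and the screwdriver where they are.

Things in the scene. Friction and masses are not known exactly. Their poses are not given: they have to be found in the camera images.
- piston_mid (a point): Top of the stack: bright steel piston, an upright round cylinder 28 mm in diameter and 50 mm tall with three thin black seal rings, about 0.15 kg. The point is its centre, 25 mm above its underside; z is its axis, up. It stands on the valve block.
- block_mid (a point): Second from the top: aluminium valve block 48 (x) x 32 (y) x 36 (z) mm, four small bolt heads on top, about 0.13 kg. The point is its centre, 18 mm above its underside; x is its long direction, z up. It lies on the bearing.
- bearing_mid (a point): Third from the top: steel ball bearing, a thick ring 60 mm in outer diameter, bore 36 mm, 30 mm tall, balls showing on top, about 0.25 kg. The point is its centre, in the middle of the bore, 15 mm above its underside; z is its axis, up. It lies on the drum.
- drum_mid (a point): Bottom of the stack: dark steel clutch drum with ribs, an upright round cylinder 68 mm in diameter and 44 mm tall, solid, with a flat top, about 0.5 kg. The point is its centre, 22 mm above its underside; z is its axis, up. It stands on a round plywood pad fixed to the bench, 104 mm across and 5 mm thick.
- cup: Seat of the piston: small white round cup fixed to the bench, 54 mm outside, 46 mm inside diameter, rim 16 mm above the bench, inner floor 4 mm above the bench. Origin: centre of its underside, on the bench; z up.
- tray: Seat of the valve block: white oblong open tray fixed to the bench, 76 (x) x 60 (y) mm outside, 68 x 52 mm inside, rim 12 mm above the bench, inner floor 4 mm above the bench. Origin: centre of its underside, on the bench; x is its long direction, z up.
- stand: Seat of the bearing: white round foot fixed to the bench, 52 mm in diameter and 12 mm high, with an upright steel post of 18 mm diameter in its middle, the post's top 52 mm above the bench. The bearing rests on the foot round the post. Origin: centre of its underside, on the bench; z up.
- dish: Seat of the drum: wide white round dish fixed to the bench, 100 mm outside and about 90 mm inside diameter, rim 12 mm above the bench, inner floor 4 mm above the bench. Origin: centre of its underside, on the bench; z up.
- tub_mid (a point): Bystander to be left alone: round white tub of blue paste, 90 mm in diameter, 80 mm tall, to the left of the seats. The point is its centre, 40 mm above the bench.
- driver_grip (a point): Bystander to be left alone: screwdriver with a black handle, 200 mm long, lying to the right of the seats. The point is on the axis of its handle, 60 mm from the butt end and 13 mm above the bench; its shaft points along x.
Mind the look-alikes: they are no part of the job. Leave any orange look-alike of the part that bears bearing_mid alone.

How it is judged:
By the outcome, as a careful person would: the job done as asked, in the order asked, and still so for the second after the job is handed in, with the robot touching nothing.
It also fails if it takes over 122 s, if anything falls off the work surface, if the arm or the gripper's body presses on something with over 40 N, if the wrist force passes 120 N, or if a joint passes its speed limit or range.

## Robot

A 6-joint arm with a two-finger parallel gripper is mounted at the origin on the work surface. World frame = base frame: x ahead of the robot, y to its left, z up, the work surface at z = 0. Lengths are in m, angles in rad, forces in N, time in s.
With the tool pointing down it reaches from about 0.425 to 0.95 m from the base axis. Payload 3.5 kg.
Tool frame: the origin (TCP) lies at the very end of the fingers, on their centre line; the grasp point (between the pads) lies 19 mm behind it (ctrl.grip_point_offset is the distance from the TCP to the grasp point, in m); z points along the fingers, y is the direction in which the jaws open and shut (so a half turn about z gives the same grasp; the last joint's range is limited). The gripper opens to 85 mm and grips with 20 to 120 N. Pads are 22 mm wide; open, the fingers measure 114 mm over their backs; the gripper's body (76 mm by 85 mm) begins 54 mm behind the grasp point. The pads swing forward as they close: fully open they stand 13 mm farther back than shut.
Start: joints at [1.16, 0.286, 1.577, -0, 1.279, -0.15], TCP at [0.174, 0.652, 0.231] pointing down, gripper open.
Joint ranges: [-2.77, 2.77], [-0.9, 2.22], [0.21, 2.48], [-1.53, 4.67], [0.24, 2.81], [-2.84, 2.84]. Speed limits (rad/s): [2.79, 2.79, 3.14, 3.14, 3.14, 3.14].

## Interface

Orientations are given as a rotation vector (axis times angle).
In Python, from rig import ctrl, read_camera, calibration, hand_in gives the robot as it stands.
- The arm moves only by the tool jog_arm, never from a script. Its argument "steps" is a list of rows, each a list of 6 numbers: the shift along the tool's x, y, z in m, then the turn, a rotation vector about the tool's x, y, z in degrees. In form: [[tx, ty, tz, ax, ay, az], ...]. A call has exactly 5 rows; each row is the pose to reach, as a shift and turn from the pose commanded when the call began, along the tool's axes at that moment; what a row does not reach only later rows make up. A row lasts 1/12 s, in which the tool goes at most 41.7 mm and 7.16 degrees, less where a joint would pass 70% of its speed; a pose out of reach is approached as far as the arm can. A call with a gripper value outside its range is refused whole. "fingers" is the closure in counts, from 0 (fully open) to 255 (shut), set as the call begins (left out, the last holds). The fingers move at their own pace and stop on an object; "newtons" is the grip in N (left out, the last holds). Time passes only in rows, so rows that repeat a pose let the fingers close, or fill a call up. It gives the time, the measured TCP pose, the force and the opening at its end, in the units of the state.
- ctrl.read_state(): the state, without advancing time (a new reading comes with each control period).
- read_camera(name): name is "side" or "top" or "wrist"; returns the picture (480x640x3 uint8, red, green, blue); there is no depth.
- calibration(name): a dict with "camera_matrix" (3x3 intrinsics, pixels), "R" (3x3) and "t" (3): a world point X has camera coordinates R X + t. Camera axes: x right, y down, z forward; pixel columns grow to the right and rows downward; lengths in m; the calibration is good to about 2 mm. A picture is of the moment at which its call begins: read the wrist's pose just before it. calibration takes no time and is no camera call; for the wrist camera it gives the pose at the moment of the call.
- hand_in(): hands the job in, once; it reports no verdict.
The state is a dict: "clock": time; "joint_pos": joint angles; "qd": joint speeds; "effort": joint torques, N m; "ee_pos": TCP position; "ee_rot": TCP orientation; "wrist_force": force on the tool from outside, world axes, zero at the start; "wrist_torque": the same for the moment, N m; "gripper_width": opening from 0.0 (shut) to 1.0 (fully open).
Only numpy, scipy, OpenCV 4.12 (cv2) and the standard library are available. Lean on these libraries where they do the work, as an engineer would, in place of code of your own. Each camera call takes 0.05 s, during which the arm holds its last target.

## Working session

There is one attempt and no reset: what is moved stays moved. The work goes in short steps, Python scripts to look and compute and a tool call to move; the robot and the scene stay as the last step left them, time stands still between calls to the robot, and variables do not carry over. Pictures are saved under pics/ and viewed, and the job is handed in when it is done.

Besides the shell and the picture viewer there is one more tool, called after "Request:" by a JSON object that holds its "api" and its "payload", one argument or row to a line. jog_arm: Moves the arm, as the interface text tells. Its arguments: {"type":"object","properties":{"steps":{"type":"array","items":{"type":"array","items":{"type":"number"}}},"fingers":{"type":"number"},"newtons":{"type":"number"}},"required":["steps"]}

```bash
ls; mkdir -p pics; python3 - <<'E'
from rig import ctrl, read_camera, calibration
import cv2
print(ctrl.read_state())
for n in ["side","top","wrist"]:
    c=calibration(n); print(n,c)
    cv2.imwrite(f"pics/{n}0.png",read_camera(n)[:,:,::-1])
E
```

```text
pics
{'clock': 0.0, 'joint_pos': array([ 1.15998586e+00,  2.87228710e-01,  1.57816278e+00,  1.95789723e-05,
        1.27861036e+00, -1.50018796e-01]), 'qd': array([-7.40046578e-05, -2.18462019e-03,  8.12983300e-04, -1.28330685e-03,
        1.26589214e-03, -8.04771992e-04]), 'effort': array([-2.10235048e-04, -4.05972612e+01, -2.92634457e+01, -1.47290311e-04,
        5.83175715e-03,  6.00945810e-06]), 'ee_pos': array([0.17376097, 0.65157548, 0.22991285]), 'ee_rot': array([-0.4084102 , -3.11423992,  0.00362761]), 'wrist_force': array([-1.19865255,  0.42256085,  0.69732664]), 'wrist_torque': array([-0.01900473, -0.00627033, -0.01746655]), 'gripper_width': 1.0049399225690643}
side {'camera_matrix': array([[502.30747586,   0.        , 315.19905214],
       [  0.        , 502.30747586, 233.52402378],
       [  0.        ,   0.        ,   1.        ]]), 'R': array([[ 0.90431035, -0.42686224, -0.00337931],
       [-0.20969924, -0.43732597, -0.87451256],
       [ 0.37181853,  0.7915394 , -0.48499109]]), 't': array([-0.51245095,  0.20835865,  1.08697182])}
top {'camera_matrix': array([[505.46615289,   0.        , 319.93123872],
       [  0.        , 505.46615289, 243.16975139],
       [  0.        ,   0.        ,   1.        ]]), 'R': array([[-0.01104607, -0.99991898, -0.00632616],
       [-0.99590311,  0.01156911, -0.08968359],
       [ 0.08974951,  0.00530959, -0.99595022]]), 't': array([-7.75944349e-04,  5.56737897e-01,  1.50335919e+00])}
wrist {'camera_matrix': array([[402.62701528,   0.        , 328.22681781],
       [  0.        , 402.62701528, 233.86488054],
       [  0.        ,   0.        ,   1.        ]]), 'R': array([[ 0.2585652 ,  0.96599131, -0.00219846],
       [ 0.92128752, -0.24591379,  0.30125689],
       [ 0.2904709 , -0.07991996, -0.95354048]]), 't': array([-0.67286444, -0.03950852,  0.38057018])}
```

View pics/side0.png

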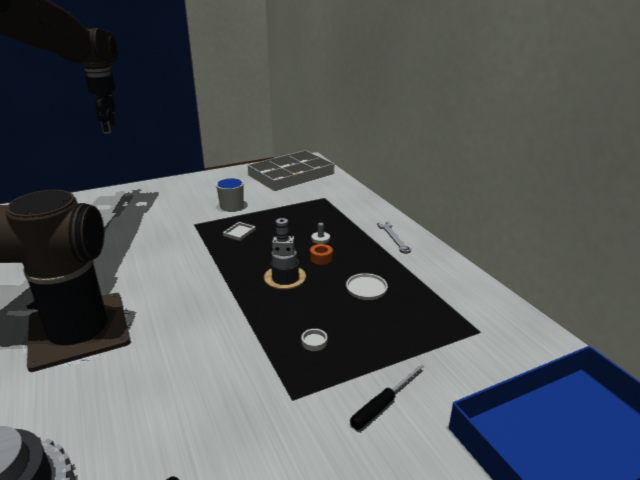

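View pics/top0.png

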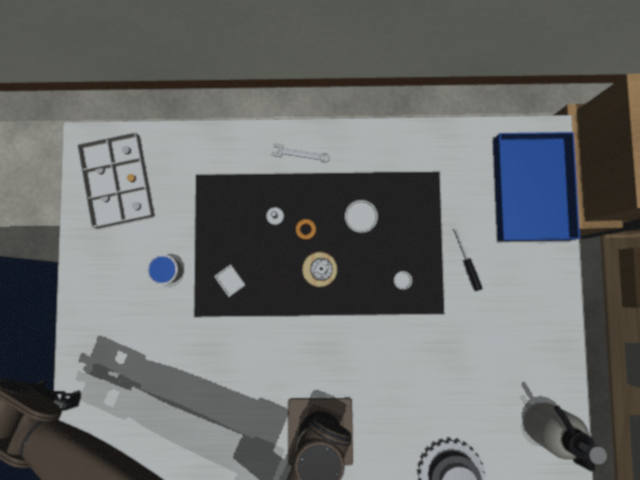

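View pics/wrist0.png

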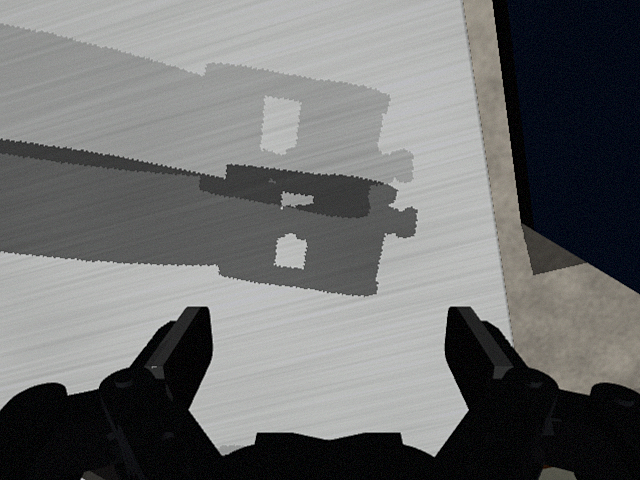

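```bash
cat > h.py <<'E'
import numpy as np, cv2
from rig import ctrl, read_camera, calibration
from scipy.spatial.transform import Rotation as Ro
def ray(cal,uv,z):
    K,R,t=cal["camera_matrix"],cal["R"],cal["t"]
    d=R.T@(np.linalg.inv(K)@np.array([uv[0],uv[1],1.0])); o=-R.T@t
    return o+d*(z-o[2])/d[2]
def proj(cal,X):
    p=cal["camera_matrix"]@(cal["R"]@np.array(X)+cal["t"]); return p[:2]/p[2]
def tcp():
    s=ctrl.read_state(); return s["ee_pos"],Ro.from_rotvec(s["ee_rot"])
E
python3 - <<'E'
from h import *
im=cv2.imread("pics/top0.png"); cv2.imwrite("pics/topc.png",cv2.resize(im[160:325,190:500],None,fx=2.5,fy=2.5,interpolation=cv2.INTER_CUBIC))
im=cv2.imread("pics/side0.png"); cv2.imwrite("pics/sidec.png",cv2.resize(im[200:360,190:430],None,fx=3.3,fy=3.3,interpolation=cv2.INTER_CUBIC))
c=calibration("top")
for n,uv,z in [("piston",(321,267),.165),("cup",(402,281),.016),("tray",(229.5,280.5),.012),("stand",(275,216),.012),("dish",(361,216.5),.012),("orange",(306,229),.03),("pad",(319.5,269.5),.005)]:
    p=ray(c,uv,z); print(n,p,np.hypot(p[0],p[1]))
e,r=tcp(); print(r.as_matrix())
w=calibration("wrist"); o=-w["R"].T@w["t"]; print("cam in tool",r.inv().apply(o-e), r.inv().as_matrix()@w["R"].T)
E
```

```text
piston [ 0.4786337  -0.01002956  0.165     ] 0.47873877202139187
cup [ 0.43999636 -0.25345296  0.016     ] 0.5077747486509773
tray [0.44738498 0.26848938 0.012     ] 0.5217661010898496
stand [0.64310378 0.12981905 0.012     ] 0.656075804413034
dish [ 0.63840688 -0.13368803  0.012     ] 0.6522544235989612
orange [0.59972381 0.03451186 0.03      ] 0.6007160064807936
pad [ 0.47790712 -0.00477204  0.005     ] 0.47793094559455723
[[-9.66185145e-01  2.57848200e-01 -7.55770306e-04]
 [ 2.57849131e-01  9.66183762e-01 -1.66257987e-03]
 [ 3.01519771e-04 -1.80123469e-03 -9.99998332e-01]]
cam in tool [ 0.07637786 -0.0009674  -0.14319839] [[-7.42149152e-04 -9.53438621e-01 -3.01586217e-01]
 [ 9.99999719e-01 -6.76981798e-04 -3.20599375e-04]
 [ 1.01503447e-04 -3.01586370e-01  9.53438856e-01]]
```

View pics/topc.png

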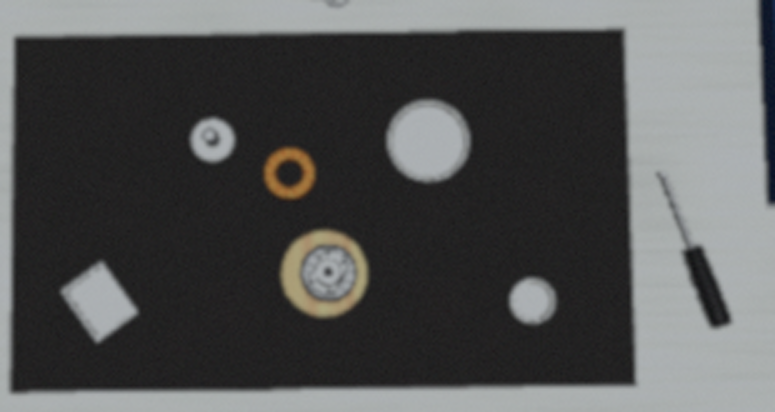

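View pics/sidec.png

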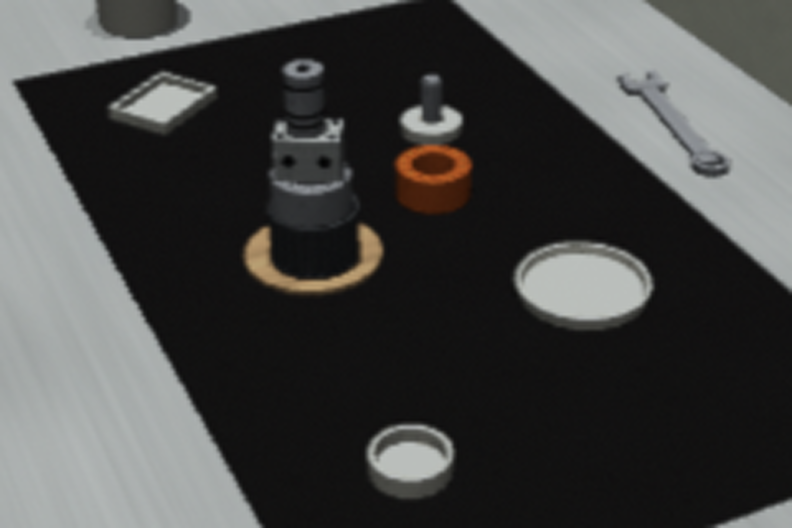

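```bash
cat >> h.py <<'E'
def goto(x,y,z,yaw=None):
    "print tool-frame delta from measured pose to world TCP goal, yaw (deg) = heading of tool x"
    e,r=tcp(); M=r.as_matrix(); d=M.T@(np.array([x,y,z])-e)
    cy=np.degrees(np.arctan2(M[1,0],M[0,0]))
    if yaw is None: yaw=cy
    a=np.radians(yaw); G=np.array([[np.cos(a),np.sin(a),0],[np.sin(a),-np.cos(a),0],[0,0,-1]])
    # note tool z down, y = z cross x
    rv=np.degrees(Ro.from_matrix(M.T@G).as_rotvec())
    s=ctrl.read_state()
    print("t %.2f pos %s yaw %.1f"%(s["clock"],np.round(e,4),cy)," DELTA",np.round(d,4).tolist(),np.round(rv,2).tolist(),"F",np.round(s["wrist_force"],1),"w %.3f"%s["gripper_width"],"q",np.round(s["joint_pos"],2))
def snap(n,name):
    c=calibration(n); im=read_camera(n)[:,:,::-1].copy(); cv2.imwrite("pics/%s.png"%name,im); 
    import pickle; pickle.dump(c,open("pics/%s.pkl"%name,"wb")); return c,im
def load(name):
    import pickle; return pickle.load(open("pics/%s.pkl"%name,"rb")),cv2.imread("pics/%s.png"%name)
E
python3 -c "
from h import *
goto(0.447,0.268,0.28)"
```

```text
t 0.15 pos [0.1738 0.6517 0.2303] yaw 165.1  DELTA [-0.3629, -0.3004, -0.0493] [-0.1, -0.02, 0.0] F [0.3 0.3 0.9] w 1.004 q [ 1.16  0.29  1.58  0.    1.28 -0.15]
```

Request:
{"api": "jog_arm", "payload": {
  "steps": [
    [-0.36,-0.3,-0.05,0,0,0],
    [-0.36,-0.3,-0.05,0,0,0],
    [-0.36,-0.3,-0.05,0,0,0],
    [-0.36,-0.3,-0.05,0,0,0],
    [-0.36,-0.3,-0.05,0,0,0]
  ]
}}

```text
clock: 0.57
ee_pos: [0.294, 0.4813, 0.2531]
ee_rot: [-0.407, -3.115, 0.001]
wrist_force: [1.0, -0.0, 0.8]
gripper_width: 0.998
```

Request:
{"api": "jog_arm", "payload": {
  "steps": [
    [-0.203,-0.168,-0.027,0,0,0],
    [-0.203,-0.168,-0.027,0,0,0],
    [-0.203,-0.168,-0.027,0,0,0],
    [-0.203,-0.168,-0.027,0,0,0],
    [-0.203,-0.168,-0.027,0,0,0]
  ]
}}

```text
clock: 0.98
ee_pos: [0.4143, 0.3123, 0.2747]
ee_rot: [-0.408, -3.115, -0.0]
wrist_force: [0.5, 0.6, -0.1]
gripper_width: 0.999
```

Request:
{"api": "jog_arm", "payload": {
  "steps": [
    [-0.042,-0.034,-0.006,0,0,0],
    [-0.042,-0.034,-0.006,0,0,0],
    [-0.042,-0.034,-0.006,0,0,0],
    [-0.042,-0.034,-0.006,0,0,0],
    [-0.042,-0.034,-0.006,0,0,0]
  ]
}}

```text
clock: 1.4
ee_pos: [0.4448, 0.2712, 0.2801]
ee_rot: [-0.407, -3.114, -0.0]
wrist_force: [0.6, -0.9, -1.1]
gripper_width: 1.001
```

```bash
python3 -c "
from h import *
snap('wrist','w1')
goto(0.478,-0.01,0.30)"
```

```text
t 1.45 pos [0.4446 0.2715 0.2801] yaw 165.2  DELTA [-0.1044, -0.2636, -0.0199] [-0.01, -0.07, 0.0] F [ 0.2  0.3 -0.5] w 1.001 q [ 0.35 -0.09  1.9   0.    1.34 -0.96]
```

View pics/w1.png

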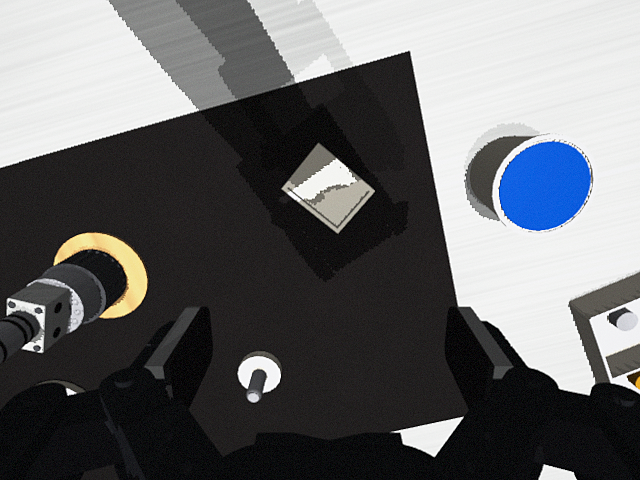

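```bash
python3 - <<'E'
from h import *
c,im=load('w1')
g=cv2.cvtColor(im,cv2.COLOR_BGR2GRAY)
m=((g>60)*255).astype(np.uint8); m[:,:270]=0;m[:130]=0;m[245:]=0;m[:,390:]=0
m=cv2.morphologyEx(m,cv2.MORPH_CLOSE,np.ones((7,7),np.uint8))
k=max(cv2.findContours(m,0,2)[0],key=cv2.contourArea)
P=np.array([ray(c,p[0],.012)[:2]*1000 for p in k],np.float32)
r=cv2.minAreaRect(P); print(r,cv2.boxPoints(r))
# stand foot
m=((g>120)*255).astype(np.uint8)
cs=cv2.findContours(m[330:420,225:300],0,2)[0]
k=max(cs,key=cv2.contourArea)+np.array([225,330])
P=np.array([ray(c,p[0],.012)[:2]*1000 for p in k],np.float32)
print(cv2.minEnclosingCircle(P),cv2.boundingRect(k))
print(ray(c,(253,397),.052))
cv2.imwrite("pics/w1c.png",cv2.resize(np.hstack([im[220:370,0:160],im[130:280,250:410]]),None,fx=2.5,fy=2.5,interpolation=2))
E
```

```text
((449.45294189453125, 268.6187438964844), (76.89684295654297, 61.60380554199219), 35.44483947753906) [[400.2674  271.41528]
 [435.9926  221.22826]
 [498.6385  265.8222 ]
 [462.91327 316.00922]]
((645.8674926757812, 130.17379760742188), 26.354917526245117) (237, 356, 44, 37)
[0.64559781 0.13024135 0.052     ]
```

View pics/w1c.png

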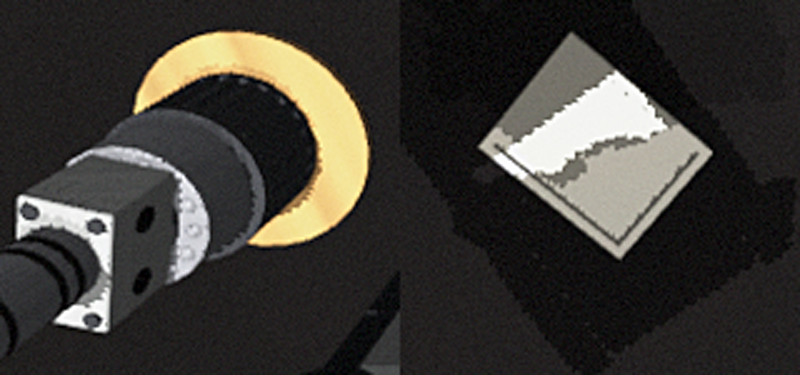

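Request:
{"api": "jog_arm", "payload": {
  "steps": [
    [-0.105,-0.264,-0.02,0,0,0],
    [-0.105,-0.264,-0.02,0,0,0],
    [-0.105,-0.264,-0.02,0,0,0],
    [-0.105,-0.264,-0.02,0,0,0],
    [-0.105,-0.264,-0.02,0,0,0]
  ]
}}

```text
clock: 1.87
ee_pos: [0.4694, 0.0642, 0.2953]
ee_rot: [-0.403, -3.116, -0.0]
wrist_force: [1.6, -0.2, -0.2]
gripper_width: 1.004
```

Request:
{"api": "jog_arm", "payload": {
  "steps": [
    [-0.028,-0.07,-0.01,0,0,0],
    [-0.028,-0.07,-0.01,0,0,0],
    [-0.028,-0.07,-0.01,0,0,0],
    [-0.028,-0.07,-0.01,0,0,0],
    [-0.028,-0.07,-0.01,0,0,0]
  ]
}}

```text
clock: 2.28
ee_pos: [0.4788, -0.0093, 0.3049]
ee_rot: [-0.406, -3.114, -0.001]
wrist_force: [-0.4, -0.6, 0.3]
gripper_width: 0.996
```

```bash
python3 -c "
from h import *
snap('wrist','w2')
goto(0.478,-0.01,0.30)"
```

```text
t 2.33 pos [ 0.4787 -0.009   0.3048] yaw 165.2  DELTA [0.0004, -0.0012, 0.0048] [0.03, -0.06, -0.0] F [ 0.6 -0.6 -0.2] w 0.998 q [-0.23 -0.21  1.95  0.    1.4  -1.54]
```

View pics/w2.png

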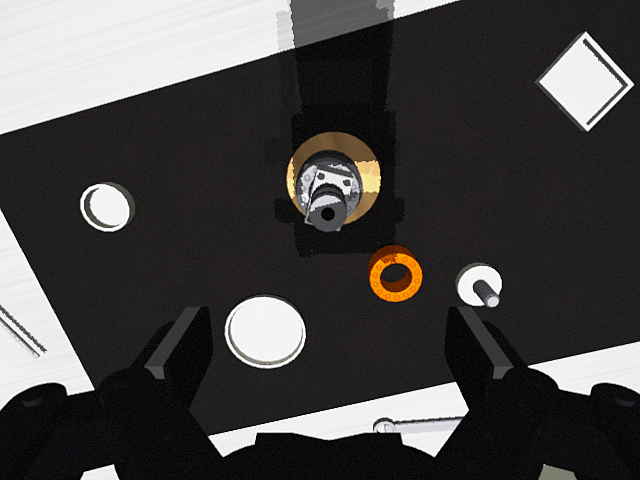

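```bash
python3 - <<'E'
from h import *
c,im=load('w2')
g=cv2.cvtColor(im,cv2.COLOR_BGR2GRAY)
m=((g>90)*255).astype(np.uint8)
for n,(u,v,h),z in [("cup",(107,207,36),.016),("dish",(265,331,46),.012),("stand",(480,285,28),.012)]:
    mm=np.zeros_like(m); mm[v-h:v+h,u-h:u+h]=m[v-h:v+h,u-h:u+h]
    k=max(cv2.findContours(mm,0,2)[0],key=cv2.contourArea)
    P=np.array([ray(c,p[0],z)[:2]*1000 for p in k],np.float32)
    print(n,cv2.minEnclosingCircle(P),cv2.fitEllipse(P),cv2.boundingRect(k))
hs=cv2.cvtColor(im,cv2.COLOR_BGR2HSV)
print("pist",ray(c,(328,213),.165))
cv2.imwrite("pics/w2c.png",cv2.resize(im[120:245,270:395],None,fx=4.8,fy=4.8,interpolation=2))
E
```

```text
cup ((444.0069885253906, -256.1405334472656), 27.379558563232422) ((443.8927001953125, -256.2550964355469), (53.28046417236328, 53.550662994384766), 36.79561233520508) (80, 184, 50, 48)
dish ((641.5535888671875, -134.17845153808594), 50.439727783203125) ((641.6095581054688, -134.341552734375), (99.10617065429688, 99.51722717285156), 42.03761672973633) (224, 296, 82, 73)
stand ((647.0287475585938, 133.72962951660156), 32.31785202026367) ((645.725341796875, 130.52328491210938), (49.54423522949219, 54.80064392089844), 111.83234405517578) (457, 263, 45, 44)
pist [ 0.47570225 -0.00967677  0.165     ]
```

View pics/w2c.png

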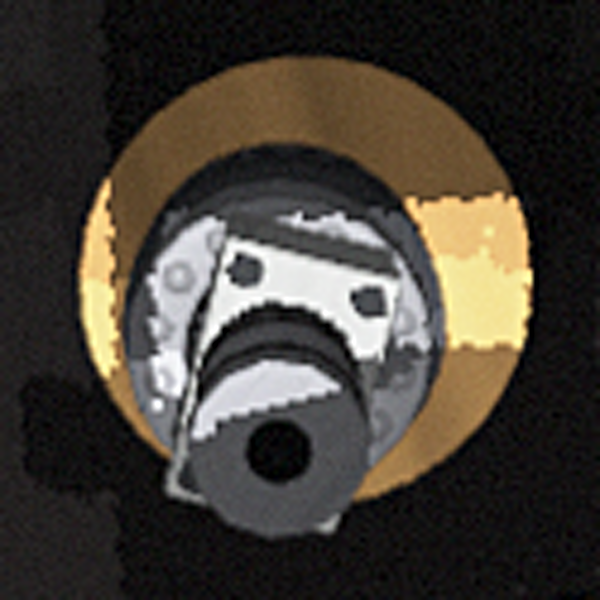

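```bash
python3 - <<'E'
from h import *
c,im=load('w2')
p=ray(c,(327.9,214.2),.165); print(p, ray(calibration("side"),(281.8,220.6),.165))
# pad centre (wood outer ellipse)
hs=cv2.cvtColor(im,cv2.COLOR_BGR2HSV)
m=cv2.inRange(hs,(10,80,40),(30,255,255)); m[:,:270]=0;m[:,395:]=0;m[245:]=0;m[:120]=0
k=np.vstack([q for q in cv2.findContours(m,0,2)[0] if len(q)>10]); P=np.array([ray(c,q[0],.005)[:2]*1000 for q in k],np.float32)
print(cv2.minEnclosingCircle(P))
goto(p[0],p[1],0.135)
E
```

```text
[ 0.47655239 -0.00997832  0.165     ] [ 0.4751763  -0.01229401  0.165     ]
((480.6656799316406, -5.055967807769775), 52.729148864746094)
t 2.33 pos [ 0.4787 -0.009   0.3048] yaw 165.2  DELTA [0.0017, -0.0016, 0.1698] [0.03, -0.06, -0.0] F [ 0.6 -0.6 -0.2] w 0.998 q [-0.23 -0.21  1.95  0.    1.4  -1.54]
```

Request:
{"api": "jog_arm", "payload": {
  "steps": [
    [0.002,-0.002,0.03,0,0,0],
    [0.002,-0.002,0.06,0,0,0],
    [0.002,-0.002,0.09,0,0,0],
    [0.002,-0.002,0.1,0,0,0],
    [0.002,-0.002,0.1,0,0,0]
  ]
}}

```text
clock: 2.75
ee_pos: [0.4743, -0.0101, 0.2017]
ee_rot: [-0.403, -3.108, -0.002]
wrist_force: [-0.0, 0.2, -0.8]
gripper_width: 0.999
```

```bash
python3 - <<'E'
from h import *
snap('wrist','w3')
goto(.4765,-.010,.135)
E
```

```text
t 2.80 pos [ 0.4758 -0.0107  0.2044] yaw 165.2  DELTA [-0.0007, 0.0008, 0.0694] [0.0, -0.17, -0.0] F [-0.2  0.5  0.5] w 1.000 q [-0.24 -0.14  2.08  0.    1.21 -1.55]
```

View pics/w3.png

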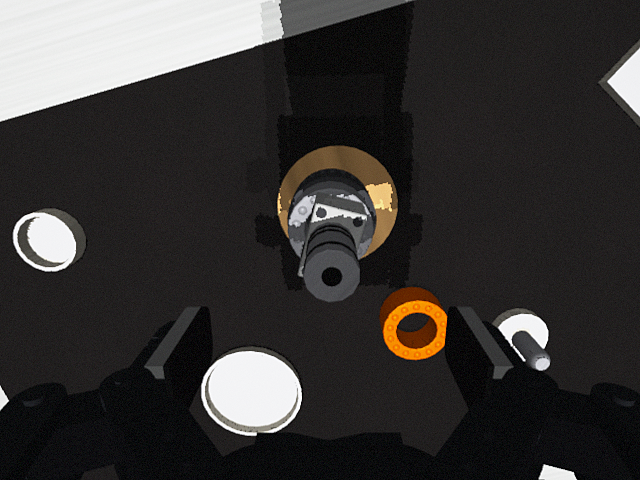

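```bash
python3 - <<'E'
from h import *
c,im=load('w3')
p=ray(c,(332,275.5),.165); print(p)
goto(p[0],p[1],0.135)
E
```

```text
[ 0.47579983 -0.00966245  0.165     ]
t 2.80 pos [ 0.4758 -0.0107  0.2044] yaw 165.2  DELTA [0.0001, 0.001, 0.0694] [0.0, -0.17, -0.0] F [-0.2  0.5  0.5] w 1.000 q [-0.24 -0.14  2.08  0.    1.21 -1.55]
```

Consistent to 1 mm. Descend and grasp.

Request:
{"api": "jog_arm", "payload": {
  "steps": [
    [0,0.001,0.02,0,-0.15,0],
    [0,0.001,0.045,0,-0.15,0],
    [0,0.001,0.065,0,-0.15,0],
    [0,0.001,0.07,0,-0.15,0],
    [0,0.001,0.07,0,-0.15,0]
  ]
}}

```text
clock: 3.22
ee_pos: [0.477, -0.0108, 0.1357]
ee_rot: [0.407, 3.113, -0.0]
wrist_force: [-0.5, -0.3, 0.6]
gripper_width: 0.997
```

Request:
{"api": "jog_arm", "payload": {
  "steps": [
    [0,0,0,0,0,0],
    [0,0,0,0,0,0],
    [0,0,0,0,0,0],
    [0,0,0,0,0,0],
    [0,0,0,0,0,0]
  ],
  "fingers": 200,
  "newtons": 40
}}

```text
clock: 3.63
ee_pos: [0.4775, -0.0111, 0.1364]
ee_rot: [0.408, 3.11, 0.0]
wrist_force: [-0.5, 0.4, 5.4]
gripper_width: 0.316
```

Request:
{"api": "jog_arm", "payload": {
  "steps": [
    [0,0,0,0,0,0],
    [0,0,0,0,0,0],
    [0,0,0,0,0,0],
    [0,0,0,0,0,0],
    [0,0,0,0,0,0]
  ]
}}

```text
clock: 4.05
ee_pos: [0.4776, -0.0113, 0.1364]
ee_rot: [0.408, 3.11, -0.001]
wrist_force: [-0.4, 1.3, 5.7]
gripper_width: 0.314
```

```bash
python3 - <<'E'
from h import *
snap('wrist','w4')
goto(.4759,-.0097,.25)
E
```

```text
t 4.10 pos [ 0.4776 -0.0113  0.1364] yaw 165.1  DELTA [0.0015, 0.0012, -0.1136] [0.01, 0.25, 0.0] F [-1.1  0.5  5.8] w 0.315 q [-0.24 -0.05  2.13  0.    1.06 -1.55]
```

View pics/w4.png

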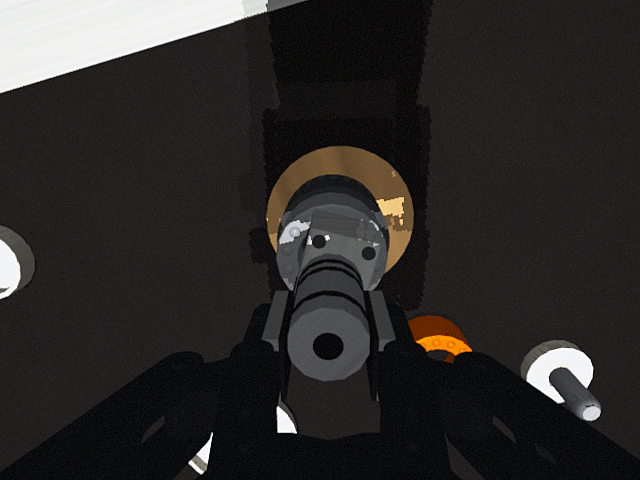

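Request:
{"api": "jog_arm", "payload": {
  "steps": [
    [0,0,-0.01,0,0,0],
    [0,0,-0.025,0,0,0],
    [0,0,-0.05,0,0,0],
    [0,0,-0.08,0,0,0],
    [0,0,-0.1,0,0,0]
  ]
}}

```text
clock: 4.52
ee_pos: [0.4765, -0.0113, 0.2372]
ee_rot: [0.408, 3.112, -0.001]
wrist_force: [0.1, 0.4, -0.4]
gripper_width: 0.316
```

```bash
python3 - <<'E'
from h import *
goto(.444,-.256,.16)
E
```

```text
t 4.52 pos [ 0.4765 -0.0113  0.2372] yaw 165.1  DELTA [-0.0315, -0.2448, 0.0774] [-0.02, 0.19, -0.0] F [ 0.1  0.4 -0.4] w 0.316 q [-0.24 -0.17  2.04 -0.    1.26 -1.55]
```

Request:
{"api": "jog_arm", "payload": {
  "steps": [
    [-0.003,-0.025,0,0,0,0],
    [-0.008,-0.06,0,0,0,0],
    [-0.013,-0.1,0.01,0,0,0],
    [-0.018,-0.14,0.02,0,0,0],
    [-0.022,-0.17,0.03,0,0,0]
  ]
}}

```text
clock: 4.93
ee_pos: [0.4529, -0.1833, 0.2049]
ee_rot: [0.409, 3.113, -0.002]
wrist_force: [-0.1, 0.8, -1.3]
gripper_width: 0.313
```

```bash
python3 - <<'E'
from h import *
goto(.444,-.256,.10)
E
```

```text
t 4.93 pos [ 0.4529 -0.1833  0.2049] yaw 165.0  DELTA [-0.0099, -0.0724, 0.105] [-0.06, 0.12, -0.0] F [-0.1  0.8 -1.3] w 0.313 q [-0.59 -0.11  2.05 -0.    1.2  -1.9 ]
```

Request:
{"api": "jog_arm", "payload": {
  "steps": [
    [-0.004,-0.03,0.02,0,0,0],
    [-0.008,-0.06,0.045,0,0,0],
    [-0.01,-0.072,0.075,0,0,0],
    [-0.01,-0.072,0.105,0,0,0],
    [-0.01,-0.072,0.11,0,0,0]
  ]
}}

```text
clock: 5.35
ee_pos: [0.4413, -0.2513, 0.0893]
ee_rot: [-0.411, -3.107, -0.01]
wrist_force: [-1.2, 1.9, -1.7]
gripper_width: 0.315
```

```bash
python3 - <<'E'
from h import *
snap('wrist','w5')
goto(.444,-.256,.0265)
E
```

```text
t 5.40 pos [ 0.4421 -0.2511  0.0907] yaw 165.0  DELTA [-0.0036, -0.0045, 0.0641] [0.27, -0.42, -0.0] F [-1.   0.1 -1.1] w 0.310 q [-0.72  0.09  2.08  0.    0.98 -2.03]
```

View pics/w5.png

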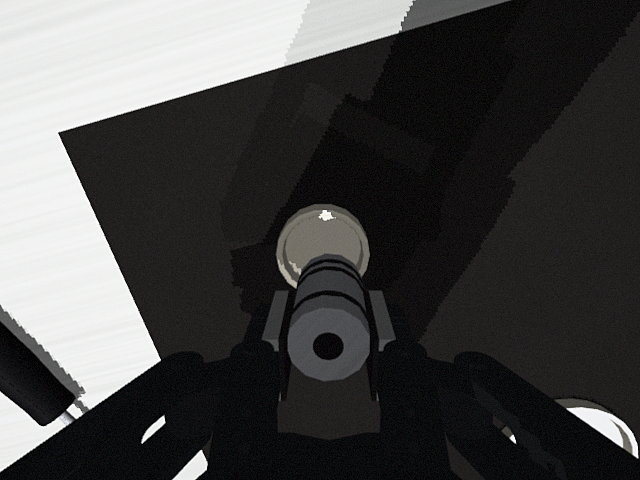

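Request:
{"api": "jog_arm", "payload": {
  "steps": [
    [-0.005,-0.005,0.01,0.2,-0.3,0],
    [-0.005,-0.005,0.025,0.2,-0.3,0],
    [-0.005,-0.005,0.038,0.2,-0.3,0],
    [-0.005,-0.005,0.05,0.2,-0.3,0],
    [-0.005,-0.005,0.052,0.2,-0.3,0]
  ]
}}

```text
clock: 5.82
ee_pos: [0.4487, -0.2584, 0.0426]
ee_rot: [0.406, 3.11, -0.005]
wrist_force: [-0.4, 1.2, -1.1]
gripper_width: 0.315
```

```bash
python3 - <<'E'
from h import *
snap('wrist','w6')
snap('side','s6')
goto(.4455,-.2575,.026)
E
```

```text
t 5.92 pos [ 0.4492 -0.2591  0.0437] yaw 165.1  DELTA [0.0042, 0.0006, 0.0176] [-0.19, 0.43, -0.0] F [ 0.6  0.1 -0.4] w 0.311 q [-0.72  0.18  2.08  0.    0.87 -2.03]
```

View pics/w6.png

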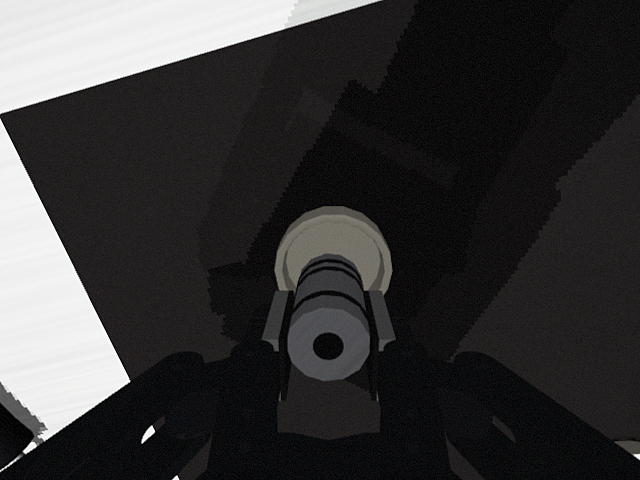

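Request:
{"api": "jog_arm", "payload": {
  "steps": [
    [0.004,0.002,0.0,-0.2,0.3,0],
    [0.004,0.002,0.005,-0.2,0.3,0],
    [0.004,0.002,0.01,-0.2,0.3,0],
    [0.004,0.002,0.015,-0.2,0.3,0],
    [0.004,0.002,0.016,-0.2,0.3,0]
  ]
}}

```text
clock: 6.33
ee_pos: [0.4453, -0.2561, 0.0264]
ee_rot: [0.409, 3.114, 0.001]
wrist_force: [-0.2, -0.7, -1.6]
gripper_width: 0.308
```

```bash
python3 - <<'E'
from h import *
c,im=snap('side','s7')
cv2.imwrite('pics/s7c.png',cv2.resize(im[260:390,240:390],None,fx=4,fy=4,interpolation=2))
goto(.4455,-.2575,.025)
E
```

```text
t 6.38 pos [ 0.4453 -0.2562  0.0264] yaw 165.1  DELTA [-0.0005, -0.0013, 0.0014] [0.04, 0.06, 0.0] F [ 0.2 -0.  -1.9] w 0.318 q [-0.72  0.21  2.09  0.    0.84 -2.03]
```

View pics/s7c.png

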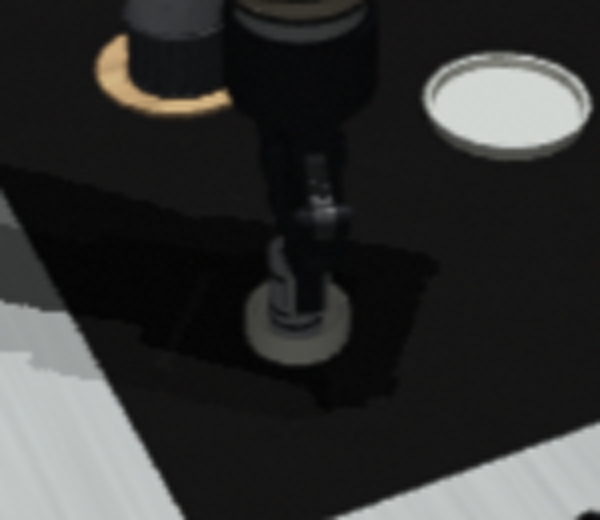

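Request:
{"api": "jog_arm", "payload": {
  "steps": [
    [0,0,0.001,0,0,0],
    [0,0,0.001,0,0,0],
    [0,0,0.002,0,0,0],
    [0,0,0.002,0,0,0],
    [0,0,0.002,0,0,0]
  ]
}}

```text
clock: 6.8
ee_pos: [0.446, -0.2567, 0.0255]
ee_rot: [0.408, 3.112, -0.001]
wrist_force: [-0.5, -0.2, -0.5]
gripper_width: 0.319
```

Request:
{"api": "jog_arm", "payload": {
  "steps": [
    [0,0,0,0,0,0],
    [0,0,0,0,0,0],
    [0,0,0,0,0,0],
    [0,0,0,0,0,0],
    [0,0,0,0,0,0]
  ],
  "fingers": 0
}}

```text
clock: 7.22
ee_pos: [0.446, -0.2566, 0.0255]
ee_rot: [0.408, 3.112, -0.001]
wrist_force: [1.0, 0.5, -0.2]
gripper_width: 0.989
```

Request:
{"api": "jog_arm", "payload": {
  "steps": [
    [0,0,-0.02,0,0,0],
    [0,0,-0.05,0,0,0],
    [0,0,-0.09,0,0,0],
    [0,0,-0.13,0,0,0],
    [0,0,-0.16,0,0,0]
  ]
}}

```text
clock: 7.63
ee_pos: [0.4461, -0.257, 0.1889]
ee_rot: [0.408, 3.109, -0.004]
wrist_force: [1.3, -0.4, -0.6]
gripper_width: 0.999
```

```bash
python3 - <<'E'
from h import *
snap('wrist','w8')
goto(.478,-.01,.27)
E
```

```text
t 7.68 pos [ 0.4489 -0.2592  0.1955] yaw 165.1  DELTA [0.0349, 0.2478, -0.0766] [-0.37, 0.9, -0.0] F [ 1.2 -1.1  3.2] w 1.000 q [-0.72 -0.04  2.    0.    1.16 -2.03]
```

View pics/w8.png

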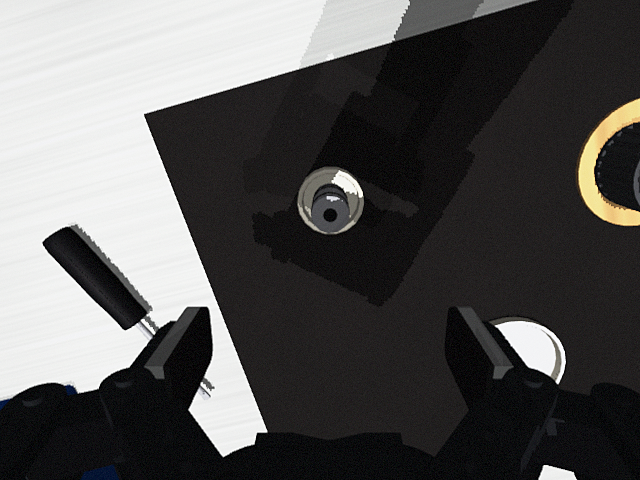

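Request:
{"api": "jog_arm", "payload": {
  "steps": [
    [0.005,0.04,-0.02,0,0,0],
    [0.01,0.08,-0.03,0,0,0],
    [0.016,0.12,-0.05,0,0,0],
    [0.022,0.16,-0.06,0,0,0],
    [0.028,0.2,-0.07,0,0,0]
  ]
}}

```text
clock: 8.1
ee_pos: [0.4692, -0.0607, 0.2548]
ee_rot: [0.41, 3.11, -0.001]
wrist_force: [0.8, 0.9, 0.2]
gripper_width: 0.998
```

```bash
python3 - <<'E'
from h import *
goto(.478,-.01,.25)
E
```

```text
t 8.10 pos [ 0.4692 -0.0607  0.2548] yaw 165.0  DELTA [0.0046, 0.0512, 0.0048] [-0.01, 0.25, -0.0] F [0.8 0.9 0.2] w 0.998 q [-0.34 -0.19  2.03  0.    1.3  -1.65]
```

Request:
{"api": "jog_arm", "payload": {
  "steps": [
    [0.003,0.03,0.005,0,0,0],
    [0.005,0.049,0.005,0,0,0],
    [0.005,0.049,0.005,0,0,0],
    [0.005,0.049,0.005,0,0,0],
    [0.005,0.049,0.005,0,0,0]
  ]
}}

```text
clock: 8.52
ee_pos: [0.4768, -0.014, 0.2485]
ee_rot: [0.408, 3.113, -0.001]
wrist_force: [0.1, 0.1, 0.5]
gripper_width: 1.0
```

```bash
python3 - <<'E'
from h import *
c,im=snap('wrist','w9')
goto(.478,-.01,.25)
cv2.imwrite("pics/w9c.png",cv2.resize(im[120:270,250:400],None,fx=4,fy=4,interpolation=2))
E
```

```text
t 8.57 pos [ 0.4768 -0.0144  0.2485] yaw 165.0  DELTA [0.0, 0.0045, -0.0015] [-0.02, 0.13, -0.0] F [ 0.2 -0.4 -0.7] w 1.005 q [-0.24 -0.18  2.03 -0.    1.29 -1.55]
```

View pics/w9c.png

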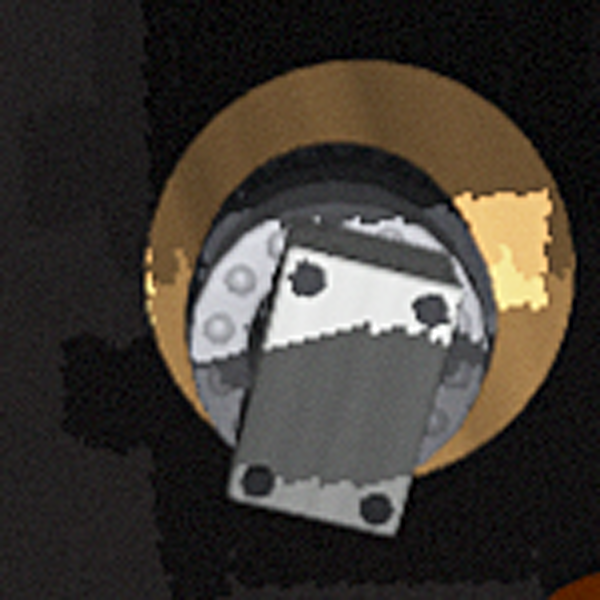

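```bash
python3 - <<'E'
from h import *
c,im=load('w9')
C=np.array([(288,250),(462,288),(395,535),(230,495)])/4+[250,120]
P=np.array([ray(c,p,.115)[:2]*1000 for p in C],np.float32)
print(P); r=cv2.minAreaRect(P); print(r)
print(P.mean(0))
for i in range(4):
    d=P[(i+1)%4]-P[i]; print(np.hypot(*d),np.degrees(np.arctan2(d[1],d[0])))
E
```

```text
[[450.39325  -12.511456]
 [464.68668   15.0471  ]
 [506.23032   -7.433536]
 [490.97202  -34.49755 ]]
((478.0664978027344, -9.853534698486328), (31.064224243164062, 47.236141204833984), 61.58071517944336)
[478.0706    -9.848861]
31.044743 62.58619
47.23614 -28.419285
31.068901 -119.413666
46.15219 151.5506
```

```bash
python3 - <<'E'
from h import *
goto(.478,-.0098,.093,151.6)
E
```

```text
t 8.57 pos [ 0.4768 -0.0144  0.2485] yaw 165.0  DELTA [0.0004, 0.0048, 0.1555] [-0.01, 0.14, 13.4] F [ 0.2 -0.4 -0.7] w 1.005 q [-0.24 -0.18  2.03 -0.    1.29 -1.55]
```

Request:
{"api": "jog_arm", "payload": {
  "steps": [
    [0.0005,0.005,0.02,0,0,7],
    [0.0005,0.005,0.05,0,0,13.4],
    [0.0005,0.005,0.08,0,0,13.4],
    [0.0005,0.005,0.09,0,0,13.4],
    [0.0005,0.005,0.09,0,0,13.4]
  ]
}}

```text
clock: 8.98
ee_pos: [0.4756, -0.0091, 0.1554]
ee_rot: [-0.77, -3.041, 0.0]
wrist_force: [-0.6, 0.1, 0.9]
gripper_width: 1.0
```

```bash
python3 - <<'E'
from h import *
c,im=snap('wrist','w10')
goto(.478,-.0098,.093,151.6)
E
```

```text
t 9.03 pos [ 0.4772 -0.0093  0.1578] yaw 151.6  DELTA [-0.0009, -0.0, 0.0648] [-0.02, -0.02, -0.01] F [ 0.4 -0.5  0.2] w 1.003 q [-0.23 -0.08  2.12 -0.    1.11 -1.31]
```

View pics/w10.png

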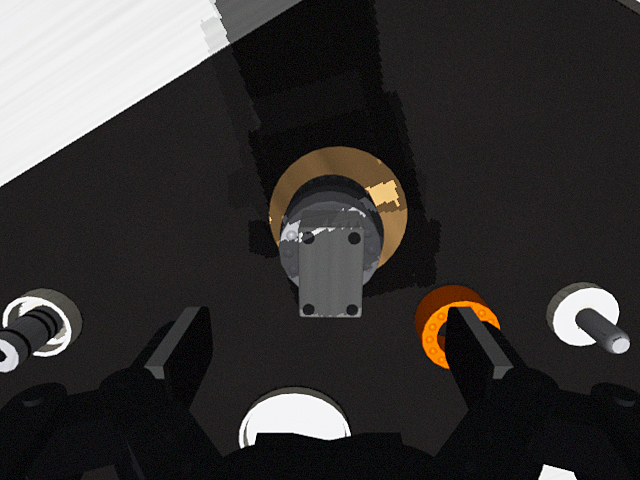

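Request:
{"api": "jog_arm", "payload": {
  "steps": [
    [-0.001,0.001,0.02,0,0,0],
    [-0.001,0.001,0.04,0,0,0],
    [-0.001,0.001,0.058,0,0,0],
    [-0.001,0.001,0.065,0,0,0],
    [-0.001,0.001,0.065,0,0,0]
  ]
}}

```text
clock: 9.45
ee_pos: [0.4795, -0.0086, 0.0937]
ee_rot: [0.769, 3.044, -0.0]
wrist_force: [-0.3, 0.8, 0.1]
gripper_width: 1.003
```

Request:
{"api": "jog_arm", "payload": {
  "steps": [
    [0,0,0,0,0,0],
    [0,0,0,0,0,0],
    [0,0,0,0,0,0],
    [0,0,0,0,0,0],
    [0,0,0,0,0,0]
  ],
  "fingers": 200,
  "newtons": 40
}}

```text
clock: 9.87
ee_pos: [0.4804, -0.0086, 0.095]
ee_rot: [0.767, 3.041, -0.001]
wrist_force: [-0.8, 0.0, -0.6]
gripper_width: 0.366
```

Request:
{"api": "jog_arm", "payload": {
  "steps": [
    [0,0,0,0,0,0],
    [0,0,0,0,0,0],
    [0,0,-0.002,0,0,0],
    [0,0,-0.004,0,0,0],
    [0,0,-0.006,0,0,0]
  ]
}}

```text
clock: 10.28
ee_pos: [0.4787, -0.0079, 0.099]
ee_rot: [0.769, 3.045, 0.0]
wrist_force: [0.2, 0.0, -1.1]
gripper_width: 0.37
```

```bash
python3 - <<'E'
from h import *
c,im=snap('wrist','w11')
goto(.478,-.0098,.20,151.6)
E
```

```text
t 10.33 pos [ 0.4791 -0.008   0.0995] yaw 151.7  DELTA [-0.0001, -0.002, -0.1005] [0.03, 0.09, 0.06] F [-0.4  0.8 -1.8] w 0.369 q [-0.23  0.01  2.15  0.    0.98 -1.31]
```

View pics/w11.png

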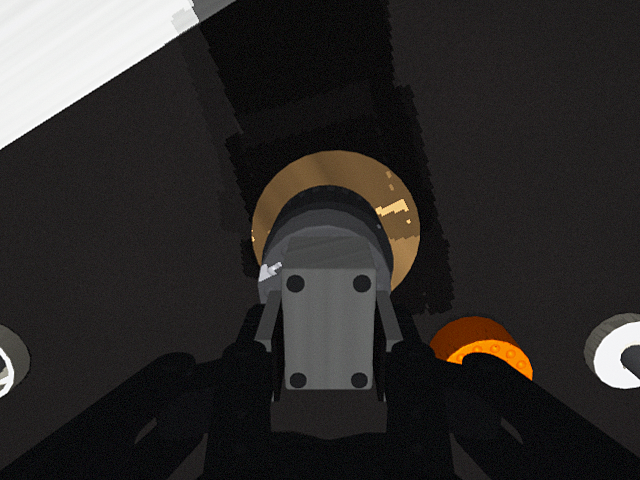

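Request:
{"api": "jog_arm", "payload": {
  "steps": [
    [0,0,-0.02,0,0,0],
    [0,0,-0.045,0,0,0],
    [0,0,-0.075,0,0,0],
    [0,0,-0.095,0,0,0],
    [0,0,-0.1,0,0,0]
  ]
}}

```text
clock: 10.75
ee_pos: [0.4813, -0.0085, 0.2037]
ee_rot: [0.767, 3.036, 0.0]
wrist_force: [0.8, -0.1, -0.9]
gripper_width: 0.362
```

```bash
python3 - <<'E'
from h import *
c,im=load('w11')
C=np.array([(282,269),(377,267),(372,389),(286,388)])
P=np.array([ray(c,p,.0995+.020) for p in C]); e=np.array([.4791,-.0080])
print(P); d=P.mean(0)[:2]-e; a=np.radians(151.7); print("block off tool x,y", d@[np.cos(a),np.sin(a)], d@[np.sin(a),-np.cos(a)])
c,im=snap('side','s11')
goto(.4495,.2686,.12,215.4)
cv2.imwrite('pics/s11c.png',cv2.resize(im[150:300,200:380],None,fx=4,fy=4,interpolation=2))
E
```

```text
[[ 0.44881049 -0.01003958  0.1195    ]
 [ 0.46303175  0.01775034  0.1195    ]
 [ 0.50510597 -0.00506623  0.1195    ]
 [ 0.48982734 -0.03239481  0.1195    ]]
block off tool x,y 0.0023851687865755243 -0.0006455004342459159
t 10.80 pos [ 0.4808 -0.0084  0.2027] yaw 151.7  DELTA [0.1597, 0.2288, 0.0819] [-0.14, 0.49, -63.74] F [ 0.  -0.2 -1.2] w 0.360 q [-0.23 -0.13  2.07  0.    1.19 -1.31]
```

View pics/s11c.png

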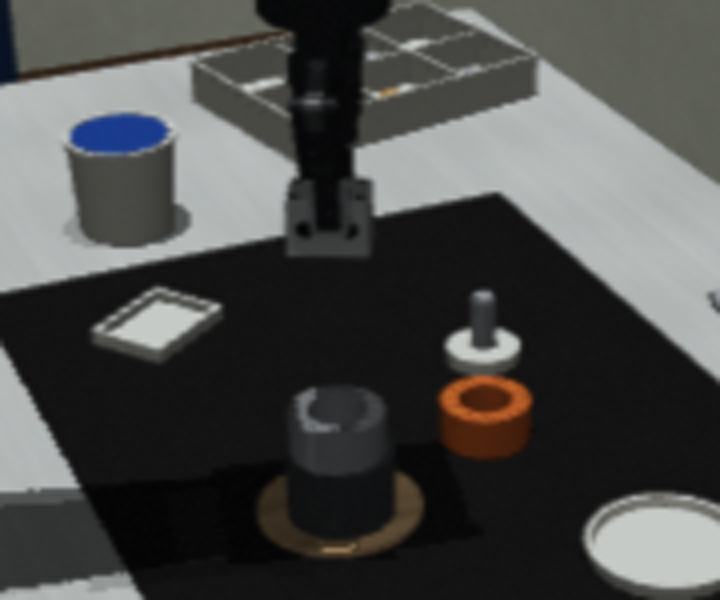

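Request:
{"api": "jog_arm", "payload": {
  "steps": [
    [0.02,0.028,0,0,0,-6],
    [0.04,0.056,0,0,0,-13],
    [0.06,0.086,0,0,0,-20],
    [0.08,0.115,0,0,0,-27],
    [0.1,0.143,0,0,0,-34]
  ]
}}

```text
clock: 11.22
ee_pos: [0.4574, 0.1665, 0.197]
ee_rot: [0.164, -3.136, 0.002]
wrist_force: [0.7, 0.5, -1.4]
gripper_width: 0.363
```

```bash
python3 - <<'E'
from h import *
goto(.4515,.27,.12,215.4)
E
```

```text
t 11.22 pos [0.4574 0.1665 0.197 ] yaw -174.0  DELTA [-0.005, 0.1036, 0.0769] [-0.03, -0.08, -29.42] F [ 0.7  0.5 -1.4] w 0.363 q [ 0.14 -0.1   2.06 -0.    1.19 -1.53]
```

Request:
{"api": "jog_arm", "payload": {
  "steps": [
    [-0.001,0.03,0.01,0,0,-7],
    [-0.003,0.065,0.025,0,0,-14],
    [-0.005,0.095,0.045,0,0,-21],
    [-0.005,0.104,0.07,0,0,-28],
    [-0.005,0.104,0.08,0,0,-29.4]
  ]
}}

```text
clock: 11.63
ee_pos: [0.4501, 0.27, 0.1137]
ee_rot: [0.954, -2.986, 0.002]
wrist_force: [-1.7, -0.6, -2.9]
gripper_width: 0.367
```

```bash
python3 - <<'E'
from h import *
snap('wrist','w12')
goto(.4515,.27,.022,215.4)
E
```

```text
t 11.68 pos [0.4495 0.2684 0.1126] yaw -144.8  DELTA [-0.0035, 0.0, 0.0906] [0.06, -0.57, -0.16] F [-0.5 -0.8 -2.9] w 0.365 q [ 0.35  0.09  2.03 -0.    1.02 -1.84]
```

View pics/w12.png

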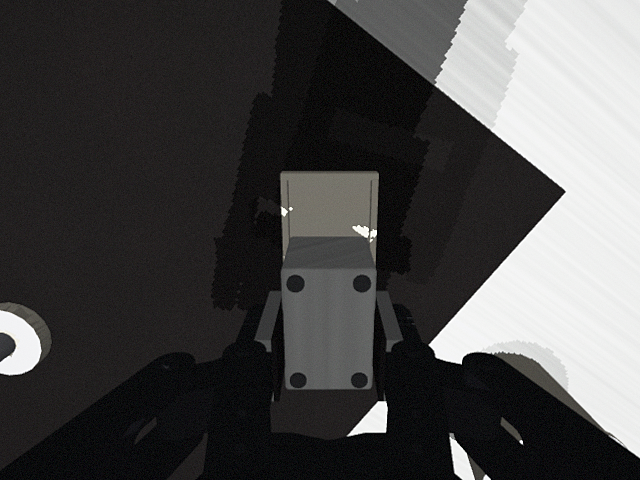

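Request:
{"api": "jog_arm", "payload": {
  "steps": [
    [-0.003,0,0.02,0,-0.4,0],
    [-0.003,0,0.045,0,-0.4,0],
    [-0.003,0,0.065,0,-0.4,0],
    [-0.003,0,0.08,0,-0.4,0],
    [-0.003,0,0.083,0,-0.4,0]
  ]
}}

```text
clock: 12.1
ee_pos: [0.4544, 0.2686, 0.0332]
ee_rot: [-0.94, 2.996, 0.0]
wrist_force: [-0.8, 0.0, -1.4]
gripper_width: 0.365
```

```bash
python3 - <<'E'
from h import *
snap('wrist','w13')
goto(.4515,.27,.021,215.4)
E
```

```text
t 12.15 pos [0.455  0.269  0.0341] yaw -145.1  DELTA [0.0023, 0.0028, 0.0131] [-0.04, 0.19, -0.53] F [-1.1 -0.3 -2.4] w 0.363 q [ 0.34  0.22  2.06  0.    0.86 -1.84]
```

View pics/w13.png

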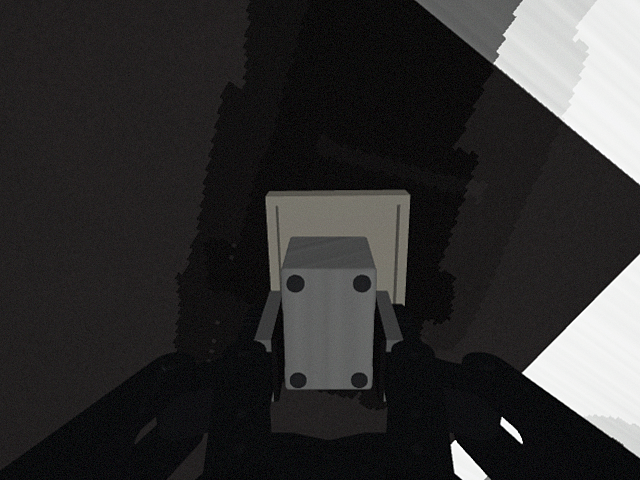

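Request:
{"api": "jog_arm", "payload": {
  "steps": [
    [0.002,0.003,0,0,0.2,-0.5],
    [0.002,0.003,0.005,0,0.2,-0.5],
    [0.002,0.003,0.009,0,0.2,-0.5],
    [0.002,0.003,0.012,0,0.2,-0.5],
    [0.002,0.003,0.013,0,0.2,-0.5]
  ]
}}

```text
clock: 12.57
ee_pos: [0.4534, 0.2721, 0.0234]
ee_rot: [-0.957, 2.986, -0.001]
wrist_force: [0.3, 0.3, -2.0]
gripper_width: 0.367
```

Request:
{"api": "jog_arm", "payload": {
  "steps": [
    [0,0,0,0,0,0],
    [0,0,0.001,0,0,0],
    [0,0,0.001,0,0,0],
    [0,0,0.001,0,0,0],
    [0,0,0.001,0,0,0]
  ]
}}

```text
clock: 12.98
ee_pos: [0.4535, 0.2722, 0.0226]
ee_rot: [-0.958, 2.986, -0.001]
wrist_force: [0.6, -0.2, -1.2]
gripper_width: 0.366
```

Request:
{"api": "jog_arm", "payload": {
  "steps": [
    [0,0,0.001,0,0,0],
    [0,0,0.002,0,0,0],
    [0,0,0.002,0,0,0],
    [0,0,0.002,0,0,0],
    [0,0,0.002,0,0,0]
  ]
}}

```text
clock: 13.4
ee_pos: [0.4535, 0.2721, 0.0204]
ee_rot: [-0.958, 2.986, -0.001]
wrist_force: [1.2, -0.3, -1.3]
gripper_width: 0.365
```

```bash
python3 - <<'E'
from h import *
goto(.4515,.27,.021,215.4)
E
```

```text
t 13.40 pos [0.4535 0.2721 0.0204] yaw -144.4  DELTA [0.0028, -0.0006, -0.0006] [-0.12, 0.29, 0.15] F [ 1.2 -0.3 -1.3] w 0.365 q [ 0.35  0.25  2.06 -0.    0.83 -1.84]
```

Request:
{"api": "jog_arm", "payload": {
  "steps": [
    [0.001,0,0.001,0,0,0],
    [0.001,0,0.0015,0,0,0],
    [0.001,0,0.0015,0,0,0],
    [0.001,0,0.0015,0,0,0],
    [0.001,0,0.0015,0,0,0]
  ]
}}

```text
clock: 13.82
ee_pos: [0.4534, 0.2719, 0.02]
ee_rot: [-0.957, 2.985, -0.0]
wrist_force: [-1.5, -0.5, 5.4]
gripper_width: 0.368
```

Contact (5 N). Release and rise.

Request:
{"api": "jog_arm", "payload": {
  "steps": [
    [0,0,0,0,0,0],
    [0,0,0,0,0,0],
    [0,0,0,0,0,0],
    [0,0,0,0,0,0],
    [0,0,0,0,0,0]
  ],
  "fingers": 0
}}

```text
clock: 14.23
ee_pos: [0.4524, 0.2714, 0.0186]
ee_rot: [-0.958, 2.987, -0.001]
wrist_force: [-0.4, -0.7, 0.6]
gripper_width: 0.999
```

Request:
{"api": "jog_arm", "payload": {
  "steps": [
    [0,0,-0.02,0,0,0],
    [0,0,-0.05,0,0,0],
    [0,0,-0.09,0,0,0],
    [0,0,-0.13,0,0,0],
    [0,0,-0.16,0,0,0]
  ]
}}

```text
clock: 14.65
ee_pos: [0.4525, 0.2716, 0.1822]
ee_rot: [-0.957, 2.983, -0.001]
wrist_force: [1.6, 1.2, 0.8]
gripper_width: 1.001
```

```bash
python3 - <<'E'
from h import *
snap('wrist','w14')
goto(.478,-.01,.21,165)
E
```

```text
t 14.70 pos [0.4558 0.273  0.1889] yaw -144.4  DELTA [0.1462, -0.2432, -0.0224] [0.16, 1.16, 50.57] F [1.  1.4 3.7] w 0.994 q [ 0.35 -0.    1.98 -0.    1.14 -1.84]
```

View pics/w14.png

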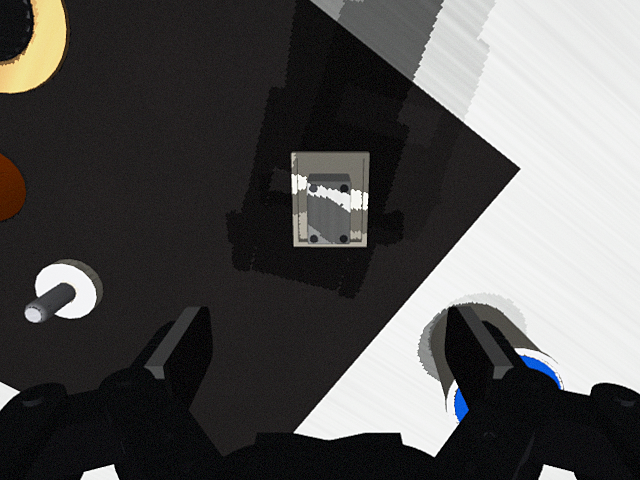

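Request:
{"api": "jog_arm", "payload": {
  "steps": [
    [0.02,-0.034,-0.01,0,0,0],
    [0.04,-0.068,-0.02,0,0,0],
    [0.06,-0.102,-0.02,0,0,0],
    [0.08,-0.136,-0.02,0,0,0],
    [0.1,-0.168,-0.02,0,0,0]
  ]
}}

```text
clock: 15.12
ee_pos: [0.4679, 0.0748, 0.1988]
ee_rot: [-0.958, 2.985, -0.001]
wrist_force: [0.1, -0.3, 0.2]
gripper_width: 1.006
```

```bash
python3 - <<'E'
from h import *
goto(.478,-.01,.21,215.4)
E
```

```text
t 15.12 pos [0.4679 0.0748 0.1988] yaw -144.4  DELTA [0.041, -0.0749, -0.0112] [-0.16, 0.33, 0.19] F [ 0.1 -0.3  0.2] w 1.006 q [-0.06 -0.14  2.09  0.    1.19 -2.25]
```

Request:
{"api": "jog_arm", "payload": {
  "steps": [
    [0.02,-0.035,-0.01,0,0,0],
    [0.038,-0.068,-0.01,0,0,0],
    [0.041,-0.075,-0.01,0,0,0],
    [0.041,-0.075,-0.01,0,0,0],
    [0.041,-0.075,-0.01,0,0,0]
  ]
}}

```text
clock: 15.53
ee_pos: [0.4779, -0.0082, 0.2081]
ee_rot: [-0.956, 2.988, 0.001]
wrist_force: [1.0, 0.3, 0.2]
gripper_width: 0.999
```

```bash
python3 - <<'E'
from h import *
snap('wrist','w15')
goto(.478,-.01,.21,215.4)
E
```

```text
t 15.58 pos [ 0.4778 -0.0075  0.2081] yaw -144.4  DELTA [0.0013, -0.0022, -0.0019] [-0.03, 0.27, 0.18] F [-0.3 -0.3 -0.3] w 0.998 q [-0.23 -0.14  2.07  0.    1.21 -2.42]
```

View pics/w15.png

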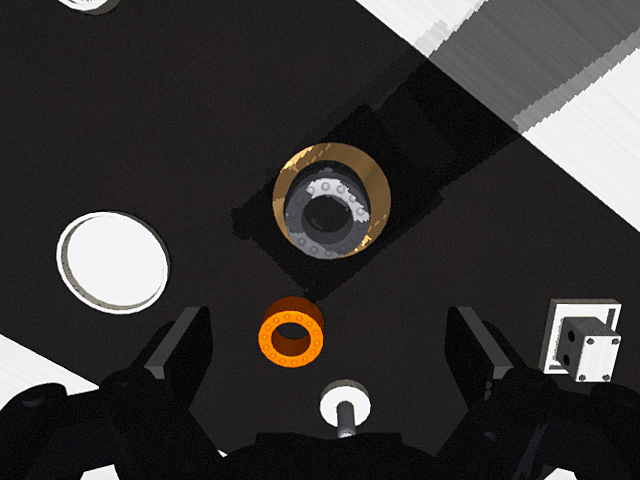

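```bash
python3 - <<'E'
from h import *
c,im=load('w15')
cv2.imwrite("pics/w15c.png",cv2.resize(im[130:270,260:400],None,fx=4,fy=4,interpolation=2))
E
```

```text
(no output)
```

View pics/w15c.png

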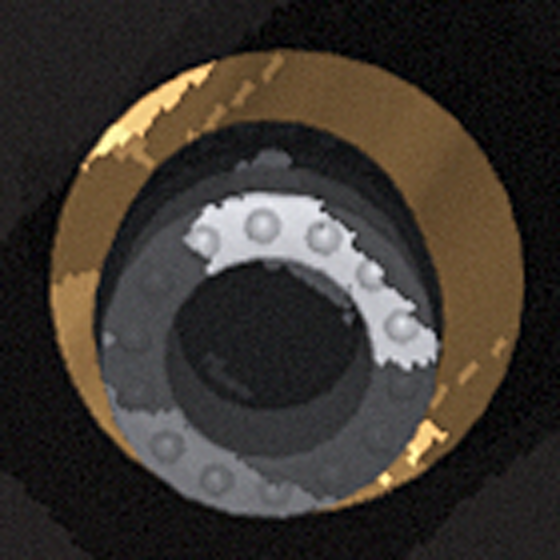

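```bash
python3 - <<'E'
from h import *
c,im=load('w15')
p=ray(c,(327.6,218.9),.079);print(p)
for a in [(103,355),(438,355),(270,193),(270,516)]: print(ray(c,np.array(a)/4+[260,130],.079))
goto(p[0],p[1],.053,215.4)
E
```

```text
[ 0.47754424 -0.0106188   0.079     ]
[ 0.49447783 -0.03458074  0.079     ]
[0.46041734 0.01323828 0.079     ]
[ 0.45422455 -0.02728237  0.079     ]
[0.50214397 0.00678269 0.079     ]
t 15.58 pos [ 0.4778 -0.0075  0.2081] yaw -144.4  DELTA [0.0027, -0.0023, 0.155] [-0.03, 0.27, 0.18] F [-0.3 -0.3 -0.3] w 0.998 q [-0.23 -0.14  2.07  0.    1.21 -2.42]
```

Request:
{"api": "jog_arm", "payload": {
  "steps": [
    [0.003,-0.002,0.02,0,0,0],
    [0.003,-0.002,0.05,0,0,0],
    [0.003,-0.002,0.08,0,0,0],
    [0.003,-0.002,0.1,0,0,0],
    [0.003,-0.002,0.1,0,0,0]
  ]
}}

```text
clock: 16.0
ee_pos: [0.4733, -0.0088, 0.1035]
ee_rot: [0.962, -2.987, -0.009]
wrist_force: [-1.0, 0.4, -1.0]
gripper_width: 0.996
```

```bash
python3 - <<'E'
from h import *
c,im=snap('wrist','w16')
goto(.4778,-.0105,.053,215.4)
E
```

```text
t 16.05 pos [ 0.4751 -0.0094  0.1061] yaw -144.3  DELTA [-0.0015, -0.0026, 0.0531] [0.18, 0.05, 0.31] F [0.1 1.  0. ] w 1.002 q [-0.24 -0.01  2.16  0.    1.   -2.43]
```

View pics/w16.png

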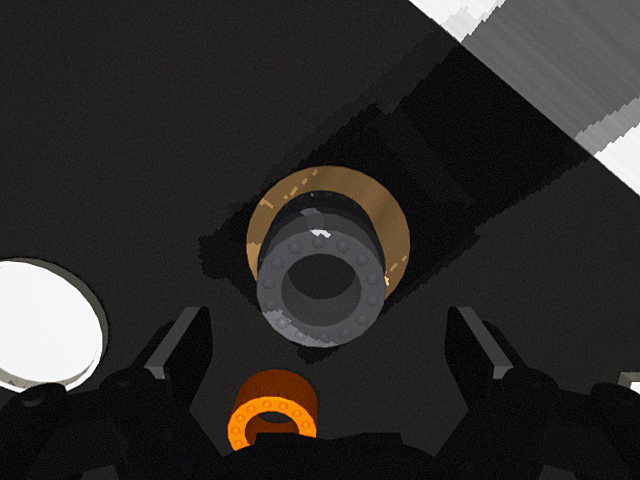

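```bash
python3 - <<'E'
from h import *
c,im=load('w16')
print(ray(c,(321,290),.079))
E
```

```text
[ 0.47785634 -0.010915    0.079     ]
```

Request:
{"api": "jog_arm", "payload": {
  "steps": [
    [-0.001,-0.002,0.02,0.1,0,0],
    [-0.001,-0.002,0.04,0.1,0,0],
    [-0.001,-0.002,0.05,0.1,0,0],
    [-0.001,-0.002,0.052,0.1,0,0],
    [-0.001,-0.002,0.052,0.1,0,0]
  ]
}}

```text
clock: 16.47
ee_pos: [0.48, -0.0121, 0.0572]
ee_rot: [-0.959, 2.985, -0.003]
wrist_force: [-0.4, -0.0, -0.4]
gripper_width: 1.004
```

```bash
python3 - <<'E'
from h import *
c,im=snap('wrist','w17')
goto(.4778,-.0107,.053,215.4)
E
```

```text
t 16.52 pos [ 0.4806 -0.0124  0.0579] yaw -144.4  DELTA [0.0013, 0.003, 0.0048] [-0.28, 0.36, 0.2] F [ 0.7 -0.3 -0.3] w 1.001 q [-0.24  0.08  2.17  0.    0.89 -2.43]
```

View pics/w17.png

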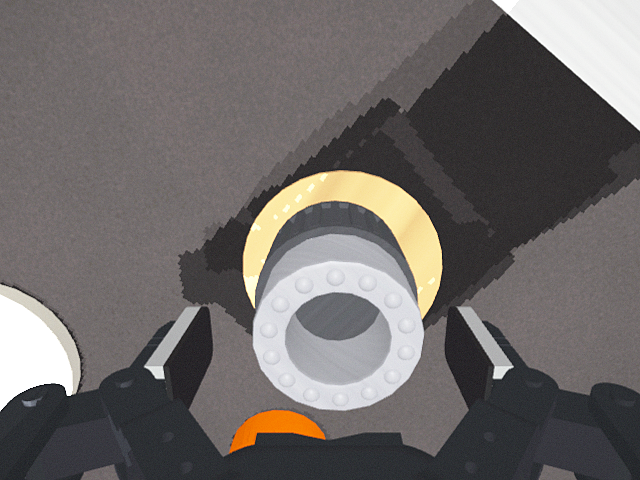

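Request:
{"api": "jog_arm", "payload": {
  "steps": [
    [0.001,0.003,0.002,-0.2,0.2,0],
    [0.001,0.003,0.005,-0.2,0.2,0],
    [0.001,0.003,0.005,-0.2,0.2,0],
    [0.001,0.003,0.005,-0.2,0.2,0],
    [0.001,0.003,0.005,-0.2,0.2,0]
  ]
}}

```text
clock: 16.93
ee_pos: [0.4774, -0.0108, 0.052]
ee_rot: [-0.959, 2.99, -0.0]
wrist_force: [-0.5, 0.9, 0.1]
gripper_width: 1.0
```

```bash
python3 - <<'E'
from h import *
c,im=snap('wrist','w18')
goto(.4778,-.0107,.053,215.4)
E
```

```text
t 16.98 pos [ 0.4774 -0.0108  0.0519] yaw -144.5  DELTA [-0.0004, -0.0001, -0.0011] [-0.04, 0.11, 0.15] F [ 0.2 -0.5  0.3] w 1.007 q [-0.24  0.09  2.18  0.    0.88 -2.43]
```

View pics/w18.png

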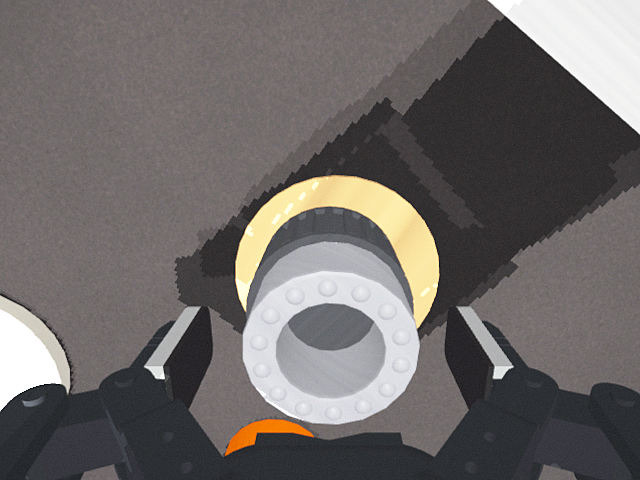

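Request:
{"api": "jog_arm", "payload": {
  "steps": [
    [0,0.001,-0.001,0,0,0],
    [0,0.001,-0.001,0,0,0],
    [0,0.001,-0.001,0,0,0],
    [0,0.001,-0.001,0,0,0],
    [0,0.001,-0.001,0,0,0]
  ],
  "fingers": 140,
  "newtons": 50
}}

```text
clock: 17.4
ee_pos: [0.4773, -0.0101, 0.0534]
ee_rot: [-0.959, 2.989, -0.001]
wrist_force: [-0.3, -0.7, 4.3]
gripper_width: 0.677
```

Request:
{"api": "jog_arm", "payload": {
  "steps": [
    [0,0,0,0,0,0],
    [0,0,0,0,0,0],
    [0,0,0,0,0,0],
    [0,0,-0.002,0,0,0],
    [0,0,-0.005,0,0,0]
  ]
}}

```text
clock: 17.82
ee_pos: [0.4753, -0.0096, 0.0565]
ee_rot: [0.959, -2.991, -0.003]
wrist_force: [-0.2, 0.7, -3.2]
gripper_width: 0.678
```

```bash
python3 - <<'E'
from h import *
c,im=snap('wrist','w19')
goto(.4778,-.0107,.053,215.4)
E
```

```text
t 17.87 pos [ 0.4758 -0.0097  0.0572] yaw -144.4  DELTA [-0.001, -0.002, 0.0042] [0.06, 0.04, 0.15] F [-0.5 -0.1 -2.6] w 0.679 q [-0.23  0.07  2.18  0.    0.89 -2.43]
```

View pics/w19.png

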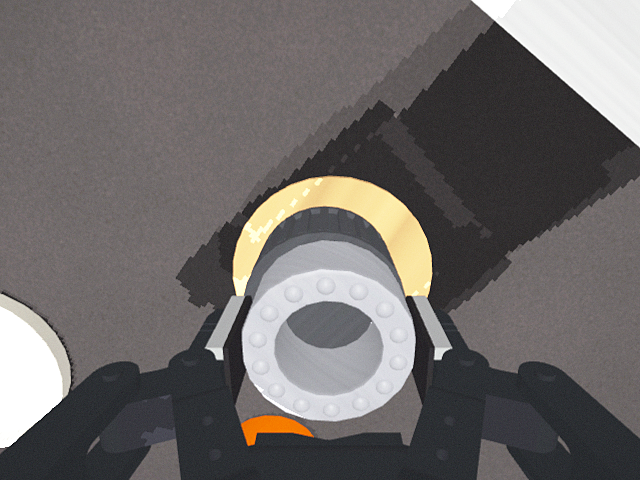

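Request:
{"api": "jog_arm", "payload": {
  "steps": [
    [0,0,-0.015,0,0,0],
    [0,0,-0.035,0,0,0],
    [0,0,-0.06,0,0,0],
    [0,0,-0.085,0,0,0],
    [0,0,-0.1,0,0,0]
  ]
}}

```text
clock: 18.28
ee_pos: [0.4769, -0.01, 0.1596]
ee_rot: [-0.958, 2.988, -0.001]
wrist_force: [0.6, -0.3, -1.6]
gripper_width: 0.677
```

```bash
python3 - <<'E'
from h import *
c,im=snap('wrist','w20')
e,r=tcp()
for uv in [(329,345)]:
    p=ray(c,uv,e[2]+.0256); print(r.inv().apply(p-e), "need TCP at", np.array([.6457,.1303])-(p-e)[:2])
goto(.6457,.1303,.15,215.4)
E
```

```text
[ 0.00393791  0.00029934 -0.02562749] need TCP at [0.64929098 0.13232728]
t 18.33 pos [ 0.4786 -0.0104  0.1623] yaw -144.4  DELTA [-0.2177, 0.0173, 0.0136] [-0.31, 0.36, 0.16] F [ 1.6  0.5 -0.4] w 0.676 q [-0.23 -0.09  2.11  0.    1.11 -2.43]
```

View pics/w20.png

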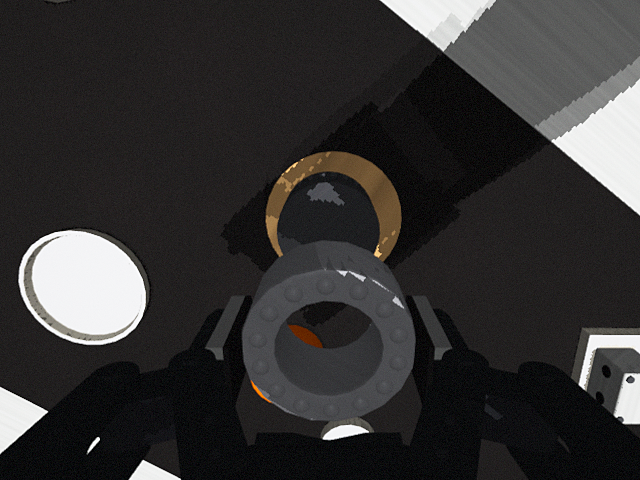

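Request:
{"api": "jog_arm", "payload": {
  "steps": [
    [-0.03,0.002,0,0,0,0],
    [-0.07,0.005,0,0,0,0],
    [-0.11,0.009,0,0,0,0],
    [-0.15,0.012,0,0,0,0],
    [-0.185,0.015,0,0,0,0]
  ]
}}

```text
clock: 18.75
ee_pos: [0.6188, 0.1114, 0.1559]
ee_rot: [0.96, -2.991, -0.002]
wrist_force: [-0.0, -0.7, -2.1]
gripper_width: 0.676
```

```bash
python3 - <<'E'
from h import *
goto(.6475,.1313,.12,215.4)
E
```

```text
t 18.75 pos [0.6188 0.1114 0.1559] yaw -144.4  DELTA [-0.0349, -0.0006, 0.0359] [0.07, -0.0, 0.17] F [-0.  -0.7 -2.1] w 0.676 q [ 0.02  0.26  1.76  0.    1.13 -2.18]
```

Request:
{"api": "jog_arm", "payload": {
  "steps": [
    [-0.02,0,0,0,0,0],
    [-0.033,0,0.01,0,0,0],
    [-0.035,0,0.025,0,0,0],
    [-0.035,0,0.04,0,0,0],
    [-0.035,0,0.045,0,0,0]
  ]
}}

```text
clock: 19.17
ee_pos: [0.643, 0.1296, 0.1072]
ee_rot: [0.957, -2.984, -0.004]
wrist_force: [-2.2, -0.1, -3.4]
gripper_width: 0.673
```

```bash
python3 - <<'E'
from h import *
snap('wrist','w21')
goto(.6475,.1313,.07,215.4)
E
```

```text
t 19.22 pos [0.6428 0.1293 0.1072] yaw -144.5  DELTA [-0.0052, -0.0013, 0.0371] [0.28, -0.39, 0.12] F [-0.3 -0.9 -3.3] w 0.678 q [ 0.04  0.37  1.71  0.    1.07 -2.15]
```

View pics/w21.png

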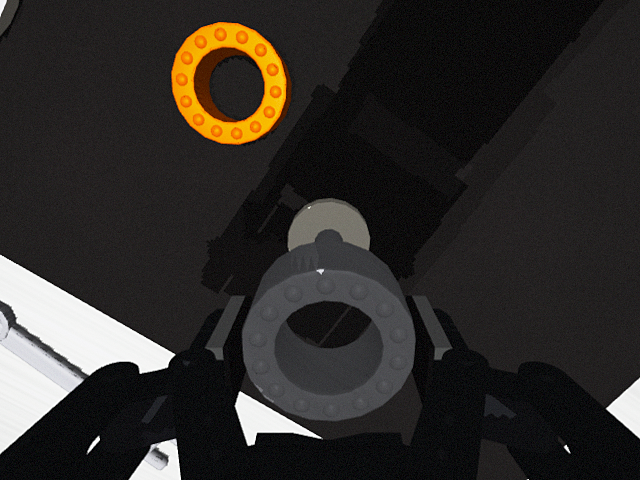

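Request:
{"api": "jog_arm", "payload": {
  "steps": [
    [-0.004,-0.001,0.015,0.2,-0.3,0],
    [-0.004,-0.001,0.03,0.2,-0.3,0],
    [-0.004,-0.001,0.035,0.2,-0.3,0],
    [-0.004,-0.001,0.037,0.2,-0.3,0],
    [-0.004,-0.001,0.037,0.2,-0.3,0]
  ]
}}

```text
clock: 19.63
ee_pos: [0.6498, 0.1313, 0.0751]
ee_rot: [-0.957, 2.986, -0.002]
wrist_force: [0.7, 0.0, -1.9]
gripper_width: 0.676
```

```bash
python3 - <<'E'
from h import *
c,im=snap('wrist','w22')
c2,i2=snap('side','s22')
goto(.6475,.1313,.04,215.4)
print(proj(c,(.6457,.1303,.052)),proj(c,(.6457,.1303,.012)))
cv2.imwrite('pics/s22c.png',cv2.resize(i2[180:280,270:390],None,fx=5,fy=5,interpolation=2))
E
```

```text
t 19.73 pos [0.651  0.1316 0.0768] yaw -144.5  DELTA [0.0033, 0.002, 0.0367] [-0.25, 0.44, 0.14] F [-0.3  0.7 -1.2] w 0.682 q [ 0.05  0.42  1.71  0.    1.01 -2.14]
[334.44539935 277.99182574] [333.61396528 247.77713288]
```

View pics/w22.png

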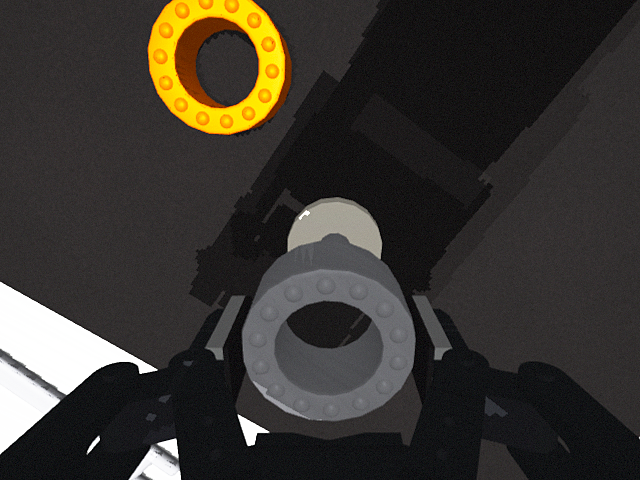

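View pics/s22c.png

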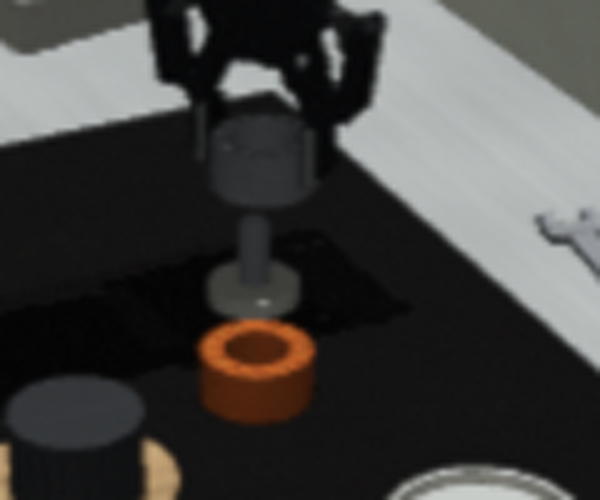

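Request:
{"api": "jog_arm", "payload": {
  "steps": [
    [0.003,0.002,0,-0.2,0.3,0],
    [0.003,0.002,0.003,-0.2,0.3,0],
    [0.003,0.002,0.01,-0.2,0.3,0],
    [0.003,0.002,0.016,-0.2,0.3,0],
    [0.003,0.002,0.018,-0.2,0.3,0]
  ]
}}

```text
clock: 20.15
ee_pos: [0.6462, 0.1315, 0.0563]
ee_rot: [0.959, -2.991, -0.001]
wrist_force: [-0.3, 0.4, -1.9]
gripper_width: 0.676
```

```bash
python3 - <<'E'
from h import *
c,im=snap('wrist','w23')
c2,i2=snap('side','s23')
goto(.6475,.1313,.04,215.4)
cv2.imwrite('pics/s23c.png',cv2.resize(i2[180:280,270:390],None,fx=5,fy=5,interpolation=2))
e,r=tcp(); print("rel post in tool", r.inv().apply(np.array([.6457,.1303,.052])-e))
for p in [(.6457,.1303,.052)]: print(proj(c,p),proj(c2,p))
E
```

```text
t 20.25 pos [0.6463 0.1316 0.0566] yaw -144.4  DELTA [-0.0008, -0.0009, 0.0166] [0.06, -0.02, 0.16] F [ 0.4 -0.6 -2.4] w 0.675 q [ 0.05  0.44  1.72  0.    0.98 -2.14]
rel post in tool [ 0.00125678 -0.00065438  0.00461243]
[329.2714189  303.32750244] [320.8001081  222.97630266]
```

View pics/w23.png

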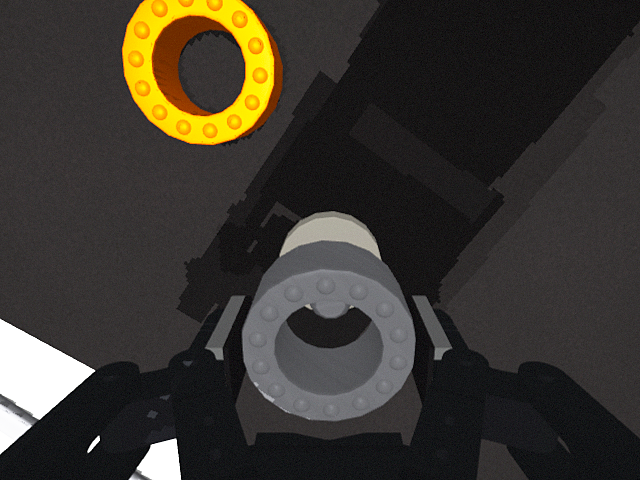

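View pics/s23c.png

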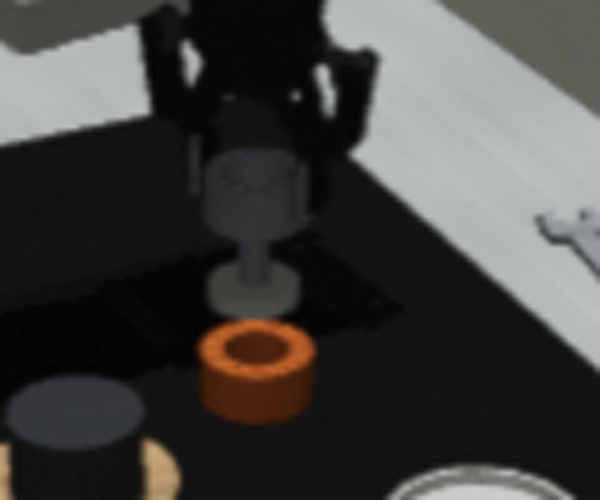

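Request:
{"api": "jog_arm", "payload": {
  "steps": [
    [0.001,0,0.004,0,0,0],
    [0.002,0,0.012,0,0,0],
    [0.002,0,0.022,0,0,0],
    [0.002,0,0.032,0,0,0],
    [0.002,0,0.036,0,0,0]
  ]
}}

```text
clock: 20.67
ee_pos: [0.644, 0.1303, 0.0192]
ee_rot: [0.958, -2.99, -0.002]
wrist_force: [-0.3, 0.5, -2.5]
gripper_width: 0.68
```

```bash
python3 - <<'E'
from h import *
c,im=snap('wrist','w24')
goto(.6475,.1313,.016,215.4)
E
```

```text
t 20.72 pos [0.6437 0.1303 0.0188] yaw -144.4  DELTA [-0.0037, -0.0014, 0.0028] [0.13, -0.14, 0.15] F [-0.4 -0.4 -3.1] w 0.682 q [ 0.05  0.49  1.74  0.    0.92 -2.15]
```

View pics/w24.png

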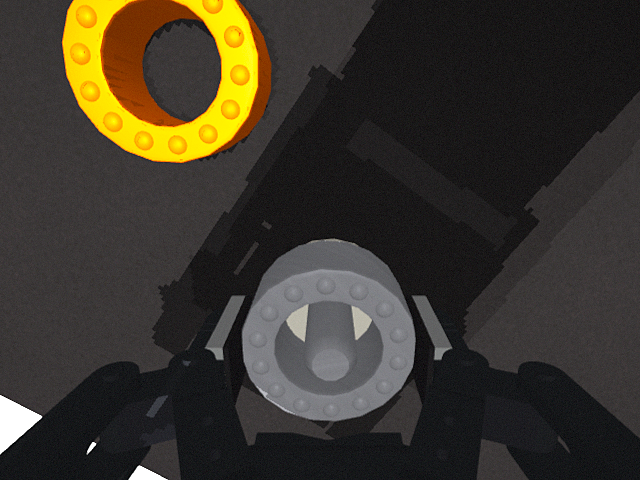

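Post is through the bore. Lower to contact.

Request:
{"api": "jog_arm", "payload": {
  "steps": [
    [-0.002,0,0.001,0,0,0],
    [-0.002,0,0.002,0,0,0],
    [-0.002,0,0.003,0,0,0],
    [-0.002,0,0.003,0,0,0],
    [-0.002,0,0.003,0,0,0]
  ]
}}

```text
clock: 21.13
ee_pos: [0.6476, 0.1317, 0.0195]
ee_rot: [-0.959, 2.989, 0.0]
wrist_force: [0.2, 0.2, -1.9]
gripper_width: 0.679
```

Request:
{"api": "jog_arm", "payload": {
  "steps": [
    [0,0,0.001,0,0,0],
    [0,0,0.002,0,0,0],
    [0,0,0.003,0,0,0],
    [0,0,0.003,0,0,0],
    [0,0,0.003,0,0,0]
  ]
}}

```text
clock: 21.55
ee_pos: [0.6474, 0.1316, 0.0165]
ee_rot: [-0.959, 2.99, 0.0]
wrist_force: [-0.8, 0.5, 1.0]
gripper_width: 0.678
```

Request:
{"api": "jog_arm", "payload": {
  "steps": [
    [0,0,0,0,0,0],
    [0,0,0,0,0,0],
    [0,0,0,0,0,0],
    [0,0,0,0,0,0],
    [0,0,0,0,0,0]
  ],
  "fingers": 0
}}

```text
clock: 21.97
ee_pos: [0.6475, 0.1316, 0.0162]
ee_rot: [-0.959, 2.99, 0.0]
wrist_force: [-1.0, -0.1, -0.2]
gripper_width: 1.004
```

Request:
{"api": "jog_arm", "payload": {
  "steps": [
    [0,0,-0.02,0,0,0],
    [0,0,-0.05,0,0,0],
    [0,0,-0.09,0,0,0],
    [0,0,-0.13,0,0,0],
    [0,0,-0.16,0,0,0]
  ]
}}

```text
clock: 22.38
ee_pos: [0.648, 0.1315, 0.1799]
ee_rot: [-0.958, 2.986, -0.001]
wrist_force: [1.0, -0.4, 0.3]
gripper_width: 1.003
```

```bash
python3 - <<'E'
from h import *
snap('wrist','w25')
goto(.48,-.008,.18,215.4)
E
```

```text
t 22.43 pos [0.6515 0.1318 0.1875] yaw -144.4  DELTA [0.221, -0.0139, 0.0044] [-0.49, 0.84, 0.17] F [ 2.4 -1.   4.3] w 0.997 q [ 0.05  0.29  1.65  0.    1.18 -2.14]
```

View pics/w25.png

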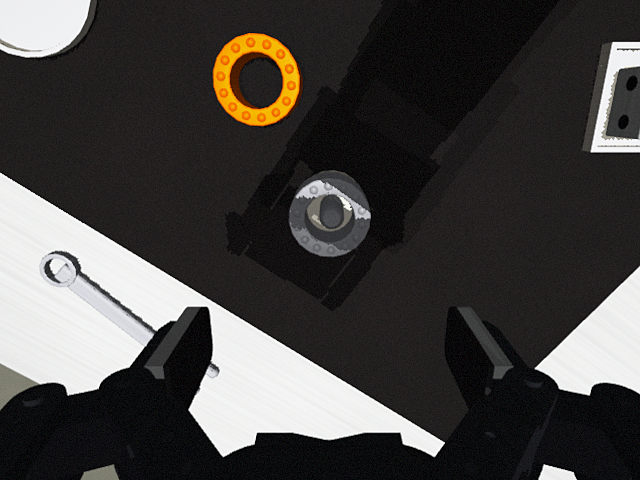

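Request:
{"api": "jog_arm", "payload": {
  "steps": [
    [0.04,-0.003,0,0,0,0],
    [0.08,-0.006,0,0,0,0],
    [0.12,-0.009,0,0,0,0],
    [0.16,-0.011,0,0,0,0],
    [0.195,-0.013,0,0,0,0]
  ]
}}

```text
clock: 22.85
ee_pos: [0.4939, 0.0066, 0.1752]
ee_rot: [-0.959, 2.99, 0.0]
wrist_force: [0.5, 0.4, -0.2]
gripper_width: 1.0
```

Request:
{"api": "jog_arm", "payload": {
  "steps": [
    [0.02,-0.001,0,0,0,0],
    [0.026,-0.001,0,0,0,0],
    [0.026,-0.001,0,0,0,0],
    [0.026,-0.001,0,0,0,0],
    [0.026,-0.001,0,0,0,0]
  ]
}}

```text
clock: 23.27
ee_pos: [0.4764, -0.008, 0.176]
ee_rot: [-0.959, 2.989, -0.0]
wrist_force: [1.2, -0.5, 0.4]
gripper_width: 1.004
```

```bash
python3 - <<'E'
from h import *
c,im=snap('wrist','w26')
goto(.48,-.008,.16,215.4)
cv2.imwrite("pics/w26c.png",cv2.resize(im[130:290,250:410],None,fx=3.7,fy=3.7,interpolation=2))
E
```

```text
t 23.32 pos [ 0.4764 -0.0079  0.1759] yaw -144.4  DELTA [-0.0028, -0.0022, 0.0159] [-0.03, 0.13, 0.22] F [0.8 0.3 0.2] w 1.000 q [-0.23 -0.11  2.1   0.    1.14 -2.42]
```

View pics/w26c.png

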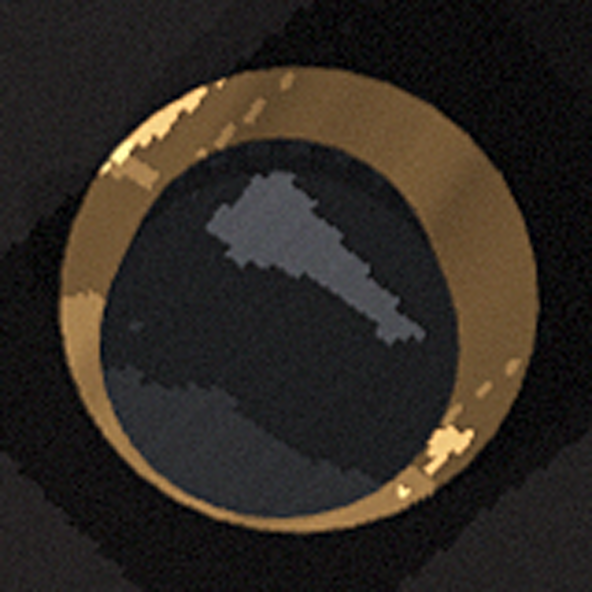

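```bash
python3 - <<'E'
from h import *
c,im=load('w26')
f=lambda a: ray(c,np.array(a)/3.7+[250,130],.049)[:2]
L,R,B=f((100,345)),f((460,345)),f((281,516))
print(L,R,np.hypot(*(L-R)),(L+R)/2)
u=np.array([np.cos(np.radians(215.6)),np.sin(np.radians(215.6))])
ctr=B+u*.034; print(ctr)
goto(ctr[0],ctr[1],.06,215.4)
print(R-L)
E
```

```text
[ 0.49849258 -0.03779712] [0.45897844 0.01744245] 0.0679174291435916 [ 0.47873551 -0.01017734]
[ 0.47935767 -0.00960178]
t 23.32 pos [ 0.4764 -0.0079  0.1759] yaw -144.4  DELTA [-0.0011, -0.0031, 0.1159] [-0.03, 0.13, 0.22] F [0.8 0.3 0.2] w 1.000 q [-0.23 -0.11  2.1   0.    1.14 -2.42]
[-0.03951414  0.05523957]
```

Request:
{"api": "jog_arm", "payload": {
  "steps": [
    [-0.001,-0.003,0.03,0,0,0],
    [-0.001,-0.003,0.06,0,0,0],
    [-0.001,-0.003,0.085,0,0,0],
    [-0.001,-0.003,0.095,0,0,0],
    [-0.001,-0.003,0.095,0,0,0]
  ]
}}

```text
clock: 23.73
ee_pos: [0.4764, -0.0092, 0.0777]
ee_rot: [0.96, -2.987, -0.006]
wrist_force: [-0.4, 0.3, -0.3]
gripper_width: 1.004
```

Request:
{"api": "jog_arm", "payload": {
  "steps": [
    [0,0,0,0,0,0],
    [0,0,0,0,0,0],
    [0,0,0,0,0,0],
    [0,0,0,0,0,0],
    [0,0,0,0,0,0]
  ]
}}

```text
clock: 24.15
ee_pos: [0.479, -0.0103, 0.0819]
ee_rot: [-0.958, 2.988, -0.002]
wrist_force: [0.5, -0.1, -0.5]
gripper_width: 1.003
```

```bash
python3 - <<'E'
from h import *
c,im=snap('wrist','w27')
goto(.479,-.0099,.016,215.4)
E
```

```text
t 24.20 pos [ 0.4787 -0.0103  0.0816] yaw -144.4  DELTA [-0.0003, 0.0003, 0.0656] [-0.1, 0.17, 0.16] F [ 0.3 -0.5 -0.5] w 1.000 q [-0.23  0.03  2.16  0.    0.94 -2.43]
```

View pics/w27.png

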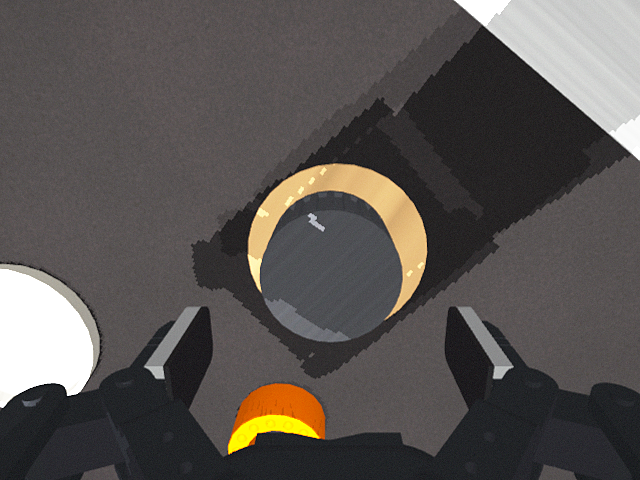

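Request:
{"api": "jog_arm", "payload": {
  "steps": [
    [0,0.001,0.004,0,0,0],
    [0,0.001,0.01,0,0,0],
    [0,0.001,0.018,0,0,0],
    [0,0.001,0.025,0,0,0],
    [0,0.001,0.028,0,0,0]
  ]
}}

```text
clock: 24.62
ee_pos: [0.4763, -0.0091, 0.0508]
ee_rot: [0.959, -2.991, -0.003]
wrist_force: [0.0, -0.7, 0.3]
gripper_width: 0.999
```

```bash
python3 - <<'E'
from h import *
c,im=snap('wrist','w28')
goto(.479,-.0099,.016,215.4)
E
```

```text
t 24.67 pos [ 0.4762 -0.0091  0.0506] yaw -144.4  DELTA [-0.0018, -0.0024, 0.0346] [0.14, -0.04, 0.15] F [-0.8  0.3 -0.9] w 0.996 q [-0.23  0.09  2.18  0.    0.88 -2.43]
```

View pics/w28.png

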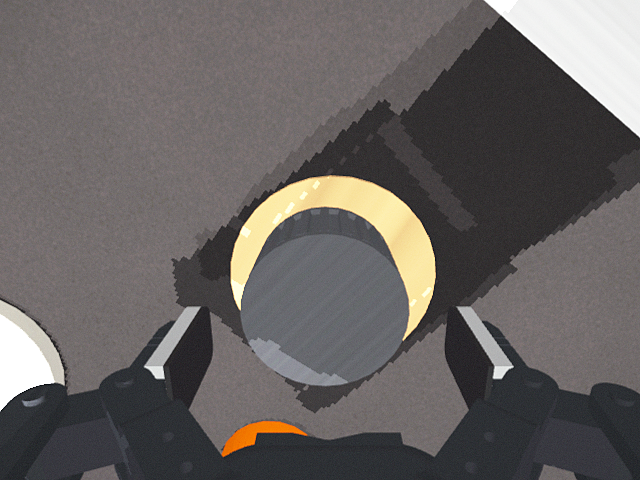

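Request:
{"api": "jog_arm", "payload": {
  "steps": [
    [-0.001,-0.001,0.004,0,0,0],
    [-0.001,-0.001,0.01,0,0,0],
    [-0.001,-0.001,0.018,0,0,0],
    [-0.001,-0.001,0.026,0,0,0],
    [-0.001,-0.001,0.031,0,0,0]
  ]
}}

```text
clock: 25.08
ee_pos: [0.4783, -0.0094, 0.0203]
ee_rot: [-0.959, 2.991, 0.002]
wrist_force: [-0.2, -0.2, 0.7]
gripper_width: 0.997
```

```bash
python3 - <<'E'
from h import *
c,im=snap('wrist','w29')
goto(.479,-.0099,.016,215.4)
E
```

```text
t 25.13 pos [ 0.4777 -0.0093  0.0196] yaw -144.4  DELTA [-0.0007, -0.0013, 0.0036] [0.12, -0.03, 0.15] F [-0.6 -1.1  0.3] w 0.999 q [-0.23  0.15  2.18  0.    0.81 -2.43]
```

View pics/w29.png

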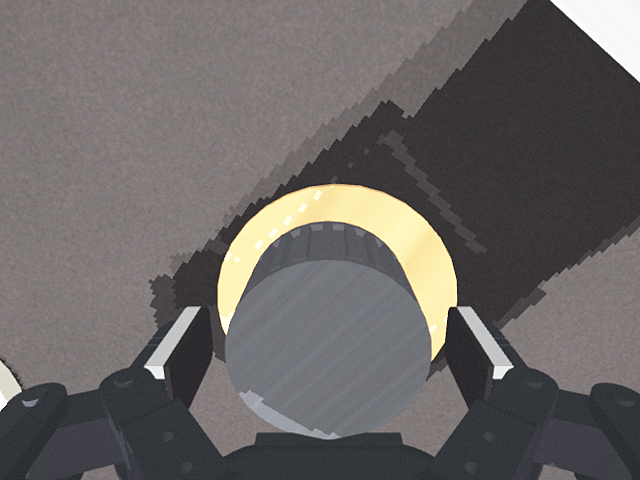

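Request:
{"api": "jog_arm", "payload": {
  "steps": [
    [0,0,0.003,0,0,0],
    [0,0,0.003,0,0,0],
    [0,0,0.003,0,0,0],
    [0,0,0.003,0,0,0],
    [0,0,0.003,0,0,0]
  ]
}}

```text
clock: 25.55
ee_pos: [0.4793, -0.0096, 0.0191]
ee_rot: [-0.959, 2.989, -0.0]
wrist_force: [0.3, -0.3, 0.3]
gripper_width: 0.994
```

Request:
{"api": "jog_arm", "payload": {
  "steps": [
    [0,0,0,0,0,0],
    [0,0,0,0,0,0],
    [0,0,0,0,0,0],
    [0,0,0,0,0,0],
    [0,0,0,0,0,0]
  ],
  "fingers": 120,
  "newtons": 70
}}

```text
clock: 25.97
ee_pos: [0.4795, -0.0095, 0.0195]
ee_rot: [-0.958, 2.989, 0.0]
wrist_force: [-1.2, 0.1, 6.2]
gripper_width: 0.773
```

Request:
{"api": "jog_arm", "payload": {
  "steps": [
    [0,0,0,0,0,0],
    [0,0,0,0,0,0],
    [0,0,0,0,0,0],
    [0,0,-0.002,0,0,0],
    [0,0,-0.006,0,0,0]
  ]
}}

```text
clock: 26.38
ee_pos: [0.4775, -0.0093, 0.0234]
ee_rot: [0.959, -2.991, -0.003]
wrist_force: [0.0, 0.4, -4.5]
gripper_width: 0.779
```

```bash
python3 - <<'E'
from h import *
c,im=snap('wrist','w30')
goto(.479,-.0099,.016,215.4)
E
```

```text
t 26.43 pos [ 0.4781 -0.0094  0.0244] yaw -144.4  DELTA [-0.0004, -0.0009, 0.0084] [0.04, 0.03, 0.17] F [ 0.4  0.7 -3. ] w 0.771 q [-0.23  0.14  2.18  0.    0.82 -2.43]
```

View pics/w30.png

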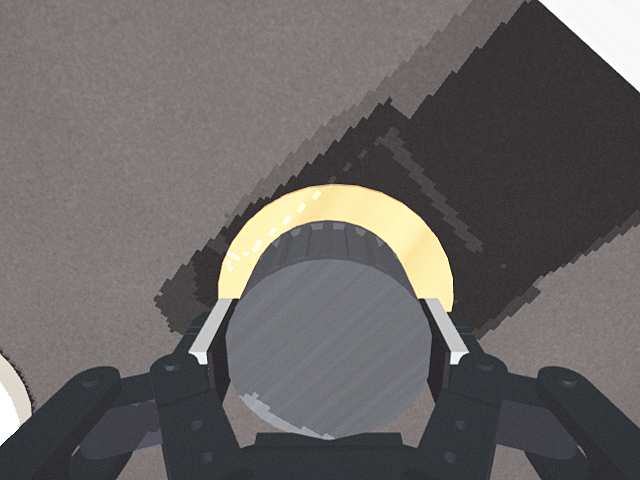

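Request:
{"api": "jog_arm", "payload": {
  "steps": [
    [0,0,-0.01,0,0,0],
    [0,0,-0.025,0,0,0],
    [0,0,-0.045,0,0,0],
    [0,0,-0.065,0,0,0],
    [0,0,-0.075,0,0,0]
  ]
}}

```text
clock: 26.85
ee_pos: [0.4799, -0.0099, 0.1022]
ee_rot: [-0.958, 2.987, -0.003]
wrist_force: [0.5, 0.4, -3.4]
gripper_width: 0.774
```

```bash
python3 - <<'E'
from h import *
c,im=snap('wrist','w31')
goto(.6416,-.1342,.09,215.4)
E
```

```text
t 26.90 pos [ 0.481  -0.0101  0.1036] yaw -144.4  DELTA [-0.0583, -0.1943, 0.0149] [-0.3, 0.34, 0.16] F [ 1.8  0.3 -2.9] w 0.773 q [-0.23  0.    2.15  0.    0.98 -2.42]
```

View pics/w31.png

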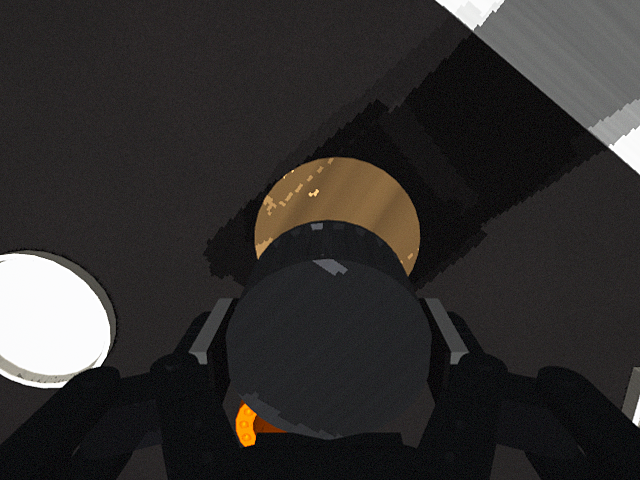

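Drum held firm. Carry level to the dish.

Request:
{"api": "jog_arm", "payload": {
  "steps": [
    [-0.008,-0.025,0,0,0,0],
    [-0.018,-0.06,0,0,0,0],
    [-0.029,-0.098,0,0,0,0],
    [-0.04,-0.133,0,0,0,0],
    [-0.05,-0.165,0,0,0,0]
  ]
}}

```text
clock: 27.32
ee_pos: [0.6163, -0.116, 0.0985]
ee_rot: [-0.959, 2.991, 0.001]
wrist_force: [0.0, -0.6, -3.1]
gripper_width: 0.775
```

Request:
{"api": "jog_arm", "payload": {
  "steps": [
    [-0.006,-0.02,0,0,0,0],
    [-0.009,-0.03,0.01,0,0,0],
    [-0.009,-0.03,0.02,0,0,0],
    [-0.009,-0.03,0.025,0,0,0],
    [-0.009,-0.03,0.025,0,0,0]
  ]
}}

```text
clock: 27.73
ee_pos: [0.6372, -0.1325, 0.0709]
ee_rot: [0.958, -2.987, -0.008]
wrist_force: [-0.7, 0.8, -4.1]
gripper_width: 0.771
```

```bash
python3 - <<'E'
from h import *
c,im=snap('wrist','w32')
goto(.6416,-.1342,.0185,215.4)
E
```

```text
t 27.78 pos [ 0.6379 -0.1326  0.0722] yaw -144.4  DELTA [-0.0021, -0.0037, 0.0537] [0.25, -0.08, 0.18] F [-0.4  0.3 -4.9] w 0.773 q [-0.36  0.4   1.74  0.    1.01 -2.55]
```

View pics/w32.png

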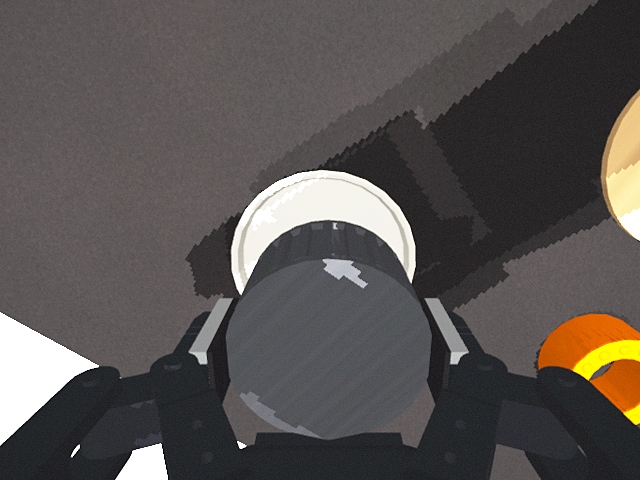

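Request:
{"api": "jog_arm", "payload": {
  "steps": [
    [-0.001,-0.003,0.005,0.1,0,0],
    [-0.001,-0.003,0.013,0.1,0,0],
    [-0.001,-0.003,0.023,0.1,0,0],
    [-0.001,-0.003,0.03,0.1,0,0],
    [-0.001,-0.003,0.03,0.1,0,0]
  ]
}}

```text
clock: 28.2
ee_pos: [0.641, -0.1349, 0.042]
ee_rot: [0.959, -2.99, -0.003]
wrist_force: [-1.4, 0.0, -4.7]
gripper_width: 0.777
```

```bash
python3 - <<'E'
from h import *
c,im=snap('wrist','w33')
goto(.6416,-.1342,.0185,215.4)
E
```

```text
t 28.25 pos [ 0.6415 -0.1352  0.0429] yaw -144.4  DELTA [-0.0006, 0.0007, 0.0244] [0.06, -0.02, 0.17] F [-0.9  0.1 -3.6] w 0.773 q [-0.36  0.45  1.74  0.    0.96 -2.55]
```

View pics/w33.png

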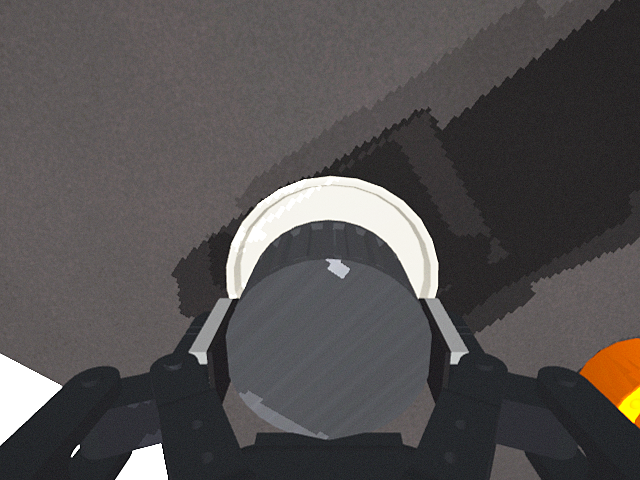

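Request:
{"api": "jog_arm", "payload": {
  "steps": [
    [0,0.001,0.003,0,0,0],
    [0,0.001,0.009,0,0,0],
    [0,0.001,0.015,0,0,0],
    [0,0.001,0.02,0,0,0],
    [0,0.001,0.021,0,0,0]
  ]
}}

```text
clock: 28.67
ee_pos: [0.6414, -0.1347, 0.0222]
ee_rot: [-0.959, 2.991, 0.0]
wrist_force: [-0.3, 0.4, -3.7]
gripper_width: 0.771
```

Request:
{"api": "jog_arm", "payload": {
  "steps": [
    [0,0,0,0,0,0],
    [0,0,0.001,0,0,0],
    [0,0,0.001,0,0,0],
    [0,0,0.001,0,0,0],
    [0,0,0.001,0,0,0]
  ]
}}

```text
clock: 29.08
ee_pos: [0.6426, -0.1351, 0.0232]
ee_rot: [-0.958, 2.989, -0.003]
wrist_force: [-0.1, 0.3, -3.7]
gripper_width: 0.776
```

Request:
{"api": "jog_arm", "payload": {
  "steps": [
    [0,0,0.001,0,0,0],
    [0,0,0.002,0,0,0],
    [0,0,0.003,0,0,0],
    [0,0,0.004,0,0,0],
    [0,0,0.004,0,0,0]
  ]
}}

```text
clock: 29.5
ee_pos: [0.6424, -0.135, 0.0187]
ee_rot: [-0.959, 2.99, -0.002]
wrist_force: [-0.0, 0.5, -3.7]
gripper_width: 0.774
```

Request:
{"api": "jog_arm", "payload": {
  "steps": [
    [0,0,0,0,0,0],
    [0,0,0,0,0,0],
    [0,0,0,0,0,0],
    [0,0,0,0,0,0],
    [0,0,0,0,0,0]
  ]
}}

```text
clock: 29.92
ee_pos: [0.6424, -0.135, 0.0188]
ee_rot: [-0.959, 2.989, -0.002]
wrist_force: [-0.0, 0.1, -4.3]
gripper_width: 0.773
```

Request:
{"api": "jog_arm", "payload": {
  "steps": [
    [0,0,0.001,0,0,0],
    [0,0,0.001,0,0,0],
    [0,0,0.0015,0,0,0],
    [0,0,0.0015,0,0,0],
    [0,0,0.0015,0,0,0]
  ]
}}

```text
clock: 30.33
ee_pos: [0.6425, -0.135, 0.0186]
ee_rot: [-0.959, 2.99, -0.002]
wrist_force: [-3.9, 0.7, 5.4]
gripper_width: 0.774
```

Request:
{"api": "jog_arm", "payload": {
  "steps": [
    [0,0,0,0,0,0],
    [0,0,0,0,0,0],
    [0,0,0,0,0,0],
    [0,0,0,0,0,0],
    [0,0,0,0,0,0]
  ],
  "fingers": 0
}}

```text
clock: 30.75
ee_pos: [0.6427, -0.1351, 0.0173]
ee_rot: [-0.958, 2.989, -0.003]
wrist_force: [0.4, 0.2, -0.4]
gripper_width: 1.001
```

```bash
python3 - <<'E'
from h import *
c,im=snap('wrist','w34')
E
```

```text
(no output)
```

View pics/w34.png

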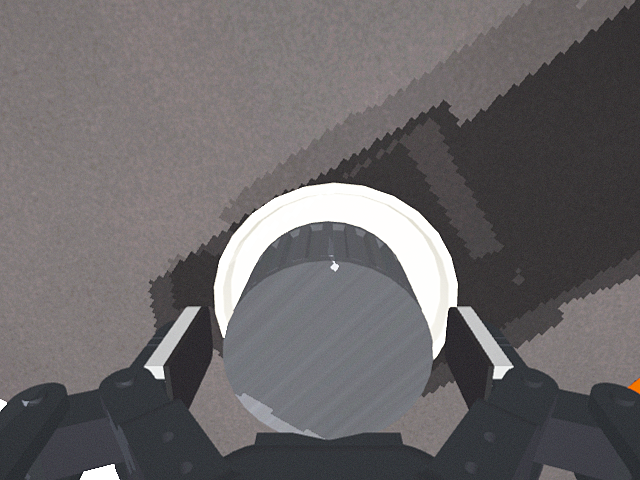

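Centred and clear; rise, slowly at first.

Request:
{"api": "jog_arm", "payload": {
  "steps": [
    [0,0,-0.008,0,0,0],
    [0,0,-0.02,0,0,0],
    [0,0,-0.04,0,0,0],
    [0,0,-0.07,0,0,0],
    [0,0,-0.1,0,0,0]
  ]
}}

```text
clock: 31.22
ee_pos: [0.6418, -0.1347, 0.1188]
ee_rot: [-0.959, 2.99, -0.002]
wrist_force: [0.7, -0.3, -0.2]
gripper_width: 0.998
```

Request:
{"api": "jog_arm", "payload": {
  "steps": [
    [0,0,-0.04,0,0,0],
    [0,0,-0.08,0,0,0],
    [0,0,-0.12,0,0,0],
    [0,0,-0.16,0,0,0],
    [0,0,-0.18,0,0,0]
  ]
}}

```text
clock: 31.63
ee_pos: [0.6433, -0.1353, 0.3064]
ee_rot: [-0.956, 2.981, -0.014]
wrist_force: [0.3, -0.4, 1.7]
gripper_width: 0.998
```

Request:
{"api": "jog_arm", "payload": {
  "steps": [
    [0,0,0,0,0,0],
    [0,0,0,0,0,0],
    [0,0,0,0,0,0],
    [0,0,0,0,0,0],
    [0,0,0,0,0,0]
  ]
}}

```text
clock: 32.05
ee_pos: [0.6408, -0.1345, 0.2949]
ee_rot: [0.959, -2.991, -0.002]
wrist_force: [-0.6, -0.1, 0.8]
gripper_width: 1.002
```

```bash
python3 - <<'E'
from h import *
c,im=snap('wrist','w35')
c2,i2=snap('side','s35')
cv2.imwrite('pics/s35c.png',cv2.resize(i2[190:430,180:430],None,fx=2.4,fy=2.4,interpolation=2))
goto(.64,-.13,.3)
E
```

```text
t 32.15 pos [ 0.6412 -0.1346  0.2955] yaw -144.4  DELTA [-0.0017, 0.0044, -0.0045] [0.03, -0.0, -0.0] F [-0.4 -0.4  0.5] w 0.999 q [-0.36  0.2   1.56  0.    1.38 -2.55]
```

View pics/w35.png

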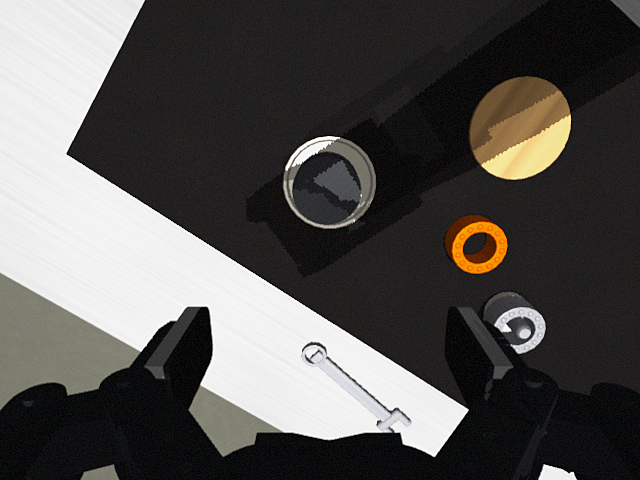

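View pics/s35c.png

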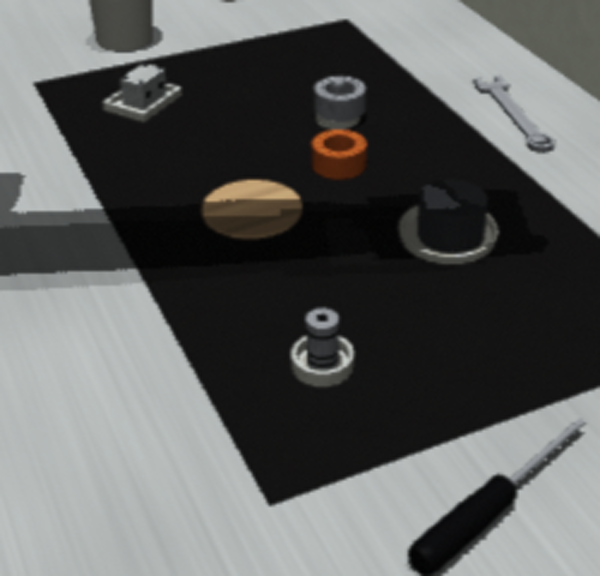

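```bash
python3 -c "
from rig import hand_in
print(hand_in())"
```

```text
the job is handed in; nothing more can be done
None
```

All four parts are off the stack and on their seats, and I handed the job in at about 32 s on the robot's clock. I went from the top down: piston into the cup, valve block lengthwise in the tray, bearing onto the stand round the post, drum into the dish. Each part was lowered until the wrist force showed its weight coming off, then released.

- **Seating:** my last pictures, taken with the gripper open and raised to about 0.3 m, show the piston, block and drum upright and inside their seats. The bearing lies flat with the post through its bore.
- **Left alone:** by eye, the orange ring, the tub and the screwdriver look to be where they started. I did not re-measure their positions.
- **Disagreements:** the top camera placed the cup, tray, stand and dish 2–5 mm away from where the wrist camera did, so I used the wrist camera. When I held the bearing, two estimates of its offset in the gripper differed by about 4 mm. I used the middle value, which left enough room round the post.
- **Positioning:** the arm ran 1–3 mm off its commanded position after some moves. I corrected for that before each grasp and placing.
- **Forces:** the highest wrist force I read was about 7 N.

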